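# Tap the gel tray home in the gel viewer

### The job

The tray with the stained gel sticks out of the gel viewer. Take the rubber-tipped push stick out of its block and, keeping the gripper off the tray, tap the tray gently in under the hood with the stick's tip, a centimetre or so at a time and drawing the tip back between taps, until the tray sits square against the stop bar hidden inside. Then stand the stick back in its block and slide the shutter fully down.

Things in the scene. Friction and masses are not known exactly. Their poses are not given: they have to be found in the camera images.
- gel_viewer: Fixed gel viewer: grey light table 250 x 180 mm, stage 40 mm over the bench, white hood, black inside, over its rear. Origin at bench level; x points in through the mouth, z up. In this frame (mm): table x -150 to 100; hood x -80 to 98, y -86 to 86, 176 high (black camera turret behind at x 42: 212), shut but for the mouth in front. Two ribs 8 high along x, 124 apart, guide the tray with 7 mm play a side
- viewer_mouth (a point): Middle of the viewer's mouth at stage height, in the plane where the shutter runs: x -91.5, y 0, z 40 mm in the viewer's frame, axes as the viewer's. The mouth is 93 mm high over the stage and 154 mm wide, too low for a gripper, so the stick must lean to reach in
- stop_bar: The stop: a fixed dark steel bar across the stage deep under the dark hood, behind the tray, 104 mm wide, 14 high, as good as unseen from outside; set up to 16 mm nearer or farther from run to run. Origin at the foot (stage level) of the middle of the face that the tray meets; x points into the viewer, as the viewer's x
- gel_tray: Clear gel tray, loose on the stage, 124 mm from front to back, 110 wide, 0.1 to 0.17 kg; upright walls 19 mm high, 4 thick at its front and back ends, sides open, a pale stained gel 10 mm high between. Origin at the middle of its underside, on the stage; its y points from front wall to back wall (into the viewer), z up. It slides with 0.5 to 1.2 N and stands fast at the stop
- tray_back (a point): Middle of the outer face of the tray's far wall, half-way up (9.5 mm over the stage); axes as the tray's. The tray is home when this point lies on the stop bar's face
- tray_front (a point): Middle of the outer face of the tray's near wall, the face to tap, half-way up (9.5 mm over the stage); 110 mm wide, 19 mm high; axes as the tray's. At the start it lies 18 to 45 mm outside the shutter's plane, at home 29 to 46 mm inside it
- stick_grip (a point): Middle of the push stick's handle, where it is to be gripped: a black square bar 14 x 14 mm, 64 mm long (32 mm either way of this point). The stick is loose, 60 g, 169 mm long, and stands about upright in its block at the start; z points from tip to handle, x and y across the handle's flats
- stick_tip (a point): Centre of the flat end of the push stick's rubber tip, 137 mm below stick_grip along the stick's z; the tip is a black cylinder of radius 8 mm and 16 mm long, above it a steel rod of radius 4 mm. Axes as the stick's
- push_stick: The same push stick; origin at the centre of the flat end of its tip
- stick_block: Grey block 64 x 64 x 55 mm, fixed to the left or right in front of the viewer, in which the push stick stands; origin at the middle of its underside, z up
- block_mouth (a point): Centre of the round hole in the top of the stick block, 55 mm over the bench; hole 26 mm across (its rim chamfered), 48 mm deep with a flat floor 7 mm over the bench
- shutter (a joint): The viewer's drop shutter, an amber pane 158 x 96 mm in channels in front of the mouth: travel downwards in m, 0 = fully raised, 0.092 = fully down; friction holds it where it is left, about 3 N moves it down
- shutter_ledge (a point): Middle of the top of the shutter's black press ledge, 70 mm wide and 18 mm deep, that stands out to the front at the shutter's upper edge; 232 mm over the bench when the shutter is fully raised, 140 mm when fully down; axes as the viewer's
- timer: Bystander: flat white bench timer 62 x 66 x 18 mm, loose; origin at the middle of its underside
- dropper: Bystander: dropper bottle with pointed cap, 25 mm wide, 78 mm high, loose, standing left of the viewer; origin at the middle of its underside
- amber_vial: Bystander: brown vial with black cap, 30 mm wide, 62 mm high, loose, standing right of the viewer; origin at the middle of its underside

How it is judged (in metres and radians):
On the way, in this order (a step that is already met when the one before it is completed fails the run):
1. the push stick is lifted out of its block (z of stick_tip in the frame of block_mouth above 0.01 m), for 0.1 s.
2. a first small tap: the tray has gone in by 2 to 25 mm, and stands still with the stick drawn off it (distance of tray_back from where it was at the start of the episode between 0.002 and 0.025 m and contact force between push_stick and gel_tray below 0.05 N and linear speed of gel_tray below 0.005 m/s), for 0.1 s.
3. the tray is home: within 2 mm of the stop bar and square to it within 0.03 rad, the stick drawn off it, the shutter still up (x of tray_back in the frame of stop_bar above -0.002 m and angle between the y axis of tray_back and the x axis of stop_bar, either way round below 0.03 rad and contact force between push_stick and gel_tray below 0.05 N and linear speed of gel_tray below 0.005 m/s and value of joint shutter below 0.03 m), for 0.2 s.
4. the shutter is fully down (value of joint shutter above 0.087 m), for 0.2 s.
At the end, for the whole second after the job is handed in: The tray's far wall is within 2 mm of the stop bar and square to it within 0.03 rad; the shutter is down to within 5 mm; the push stick stands in its block, tip at the bottom, leaning less than 0.35 rad, at rest (x of tray_back in the frame of stop_bar above -0.002 m and angle between the y axis of tray_back and the x axis of stop_bar, either way round below 0.03 rad and value of joint shutter above 0.087 m and horizontal distance between stick_tip and block_mouth below 0.013 m and z of stick_tip in the frame of block_mouth below -0.04 m and angle between stick_tip's own z axis and vertical below 0.35 rad and linear speed of push_stick below 0.02 m/s and linear speed of gel_tray below 0.01 m/s); the robot touches nothing.
It fails at once if the gripper or arm touches the gel tray (contact force between any of the fingers, the arm and gel_tray above 0.3 N).
It fails at once if the tray is hit or pressed hard with the stick (over 25 N) (contact force between push_stick and gel_tray above 25 N).
It fails at once if the tray is shoved fast (over 0.15 m/s), so that the gel slips (linear speed of gel_tray above 0.15 m/s).
It fails at once if the tray is tipped by more than 0.1 rad (angle between tray_back's own z axis and vertical above 0.1 rad).
It fails at once if the timer, dropper bottle or vial is moved by more than 20 mm (distance of any of timer, dropper, amber_vial from where it was at the start of the episode above 0.02 m).
It also fails if it takes over 70 s, if anything falls off the work surface, if the arm or the gripper's body presses on something with over 40 N, if the wrist force passes 120 N, or if a joint passes its speed limit or range.

### The arm

A 6-joint arm with a two-finger parallel gripper is mounted at the origin on a cart in front of the work surface, level with it; the furniture and walls round the work are solid. World frame = base frame: x ahead of the robot, y to its left, z up, the work surface at z = 0. Lengths are in mm, angles in rad, forces in N, time in s.
With the tool pointing down it reaches from about 400 to 925 mm from the base axis. Payload 12.5 kg.
Tool frame: the origin (TCP) lies midway between the tips of the shut fingers; the grasp point (between the pads) lies 19 mm behind it; z points along the fingers, y is the line along which they close (so a half turn about z gives the same grasp; the last joint's range is limited). The gripper opens to 95 mm and grips with 3 to 60 N. Pads are 20 mm wide; open, the fingers measure 119 mm over their backs; the gripper's body (75 mm by 180 mm) begins 59 mm behind the grasp point.
Start: joints at [1.075, 0.491, 1.559, -0, 1.092, -0.106], TCP at [237.489, 578.143, 180.961] pointing down, gripper open.
Joint ranges: [-3.1, 3.1], [-0.84, 2.19], [0.05, 2.79], [-1.13, 4.28], [0.06, 2.93], [-2.69, 2.69]. Speed limits (rad/s): [2.22, 2.22, 2.79, 3.14, 3.14, 3.14].

### API

Orientations are given as [roll, pitch, yaw] about the fixed x, y, z axes, in that order (R = Rz(yaw) Ry(pitch) Rx(roll)).
In Python, from cell import env gives the robot as it stands.
- The arm moves only by the tool arm_command, never from a script. Its argument "targets" is a list of rows, each a list of 5 numbers: the shift along the tool's x, y, z in mm, then the turn about the tool's z in degrees, then the opening, from 0 (shut) to 1 (fully open). In form: [[tx, ty, tz, roll, fingers], ...]. A call has 1 to 5 rows; each row is the pose to reach, as a shift and turn from the pose commanded when the call began, along the tool's axes at that moment; what a row does not reach only later rows make up. A row lasts 1/10 s, in which the tool goes at most 50 mm and 8.59 degrees, less where a joint would pass 70% of its speed; a pose out of reach is approached as far as the arm can. A call with a gripper value outside its range is refused whole. The fingers move at their own pace and stop on an object; the grip force is fixed at half the most. Time passes only in rows, so rows that repeat a pose let the fingers close. It gives the time, the measured TCP pose, the force, the opening and the grip force at its end, in the units of the state.
- env.state(): the state, without advancing time (a new reading comes with each control period).
- env.read_camera(name): name is "scene" or "top" or "wrist"; returns a dict with "frame" (480x640x3 uint8, red, green, blue), "vertical_fov" (degrees; the focal length in pixels is half the picture's height over the tangent of half this angle, whatever the lens; pixels are square), "cx", "cy" (the principal point, pixels), "world_from_camera" (4x4, takes a point from camera to world coordinates); the wrist camera has in their place "hand_eye" (4x4, takes a point from camera to tool coordinates, whose origin is the TCP and whose axes are the flange's). Camera axes: x right, y down, z forward; pixel columns grow to the right and rows downward; lengths in mm; the calibration is good to about 2 mm. A picture is of the moment at which its call begins: read the wrist's pose just before it. There is no depth.
- env.job_done(): hands the job in; it is judged then, once.
The state is a dict: "t": time; "joints": joint angles; "qvel": joint speeds; "tau": joint torques, N m; "eef_pos": TCP position; "tcp_rot": TCP orientation; "ft_force": force on the tool from outside, world axes, zero at the start; "moment": the same for the moment, N m; "opening": opening from 0.0 (shut) to 1.0 (fully open); "grip_force": force on a finger pad.
Only numpy, scipy, OpenCV 4.12 (cv2) and the standard library are available. Lean on these libraries where they do the work, as an engineer would, in place of code of your own. Each camera call takes 0.05 s, during which the arm holds its last target. There are 200 camera calls.

## Working session

There is one attempt and no reset: what is moved stays moved. The work goes in short steps, Python scripts to look and compute and a tool call to move; the robot and the scene stay as the last step left them, time stands still between calls to the robot, and variables do not carry over. Pictures are saved under pics/ and viewed, at most 10 in all, crops included, and the job is handed in when it is done.

Besides the shell and the picture viewer there is one more tool, called after "Call:" in YAML: its name, and indented under it one key for each argument. arm_command: Moves the arm, as the interface text tells. Its arguments: {"type":"object","properties":{"targets":{"type":"array","items":{"type":"array","items":{"type":"number"}}}},"required":["targets"]}

I'll start with the scene and top views.

```bash
ls; mkdir -p pics
python3 - <<'E'
from cell import env
import cv2,numpy as np,pickle
s=env.state();print({k:np.round(v,3).tolist() for k,v in s.items()})
d={}
for n in("scene","top","wrist"):
    c=env.read_camera(n);d[n]=c;cv2.imwrite(f"pics/{n}0.png",c["frame"][:,:,::-1])
    print(n,c["vertical_fov"],c["cx"],c["cy"],np.round(c.get("world_from_camera",c.get("hand_eye")),3).tolist())
pickle.dump(d,open("cams.pkl","wb"))
E
```

```text
pics
{'t': 0.0, 'joints': [1.075, 0.492, 1.559, 0.0, 1.092, -0.106], 'qvel': [0.001, 0.0, 0.0, -0.0, 0.0, 0.0], 'tau': [-0.0, -61.265, -25.819, 0.069, 0.048, -0.0], 'eef_pos': [237.356, 577.9, 180.367], 'tcp_rot': [-3.141, -0.0, 2.752], 'ft_force': [0.337, -0.304, -1.136], 'moment': [-0.043, -0.016, 0.043], 'grip_force': 0.0, 'opening': 0.999}
scene 51.293886741475944 322.2613695815046 239.3556570710214 [[0.821, -0.275, 0.5, 12.722], [-0.571, -0.425, 0.703, -811.544], [0.019, -0.862, -0.506, 708.71], [0.0, 0.0, 0.0, 1.0]]
top 56.025727033662285 322.38694887428323 237.11650942560595 [[0.029, -0.984, 0.177, 417.13], [-1.0, -0.03, -0.006, 5.792], [0.011, -0.177, -0.984, 1111.651], [0.0, 0.0, 0.0, 1.0]]
wrist 62.17480852773845 317.62138824523026 241.07094547816254 [[-0.0, -0.967, -0.256, 71.522], [1.0, -0.0, -0.0, -0.303], [0.0, -0.256, 0.967, -202.533], [0.0, 0.0, 0.0, 1.0]]
```

View pics/scene0.png

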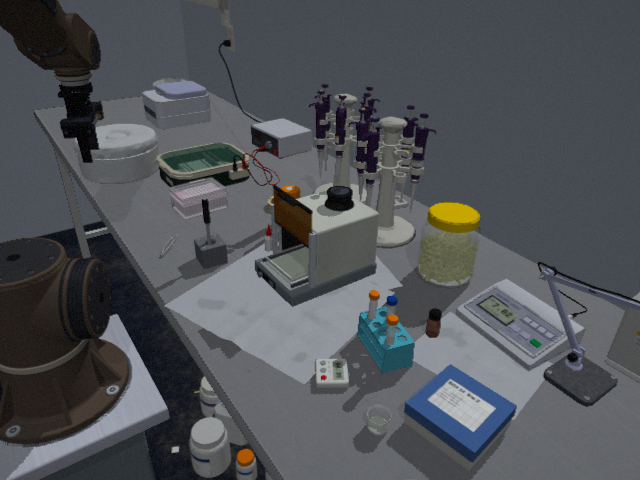

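View pics/top0.png

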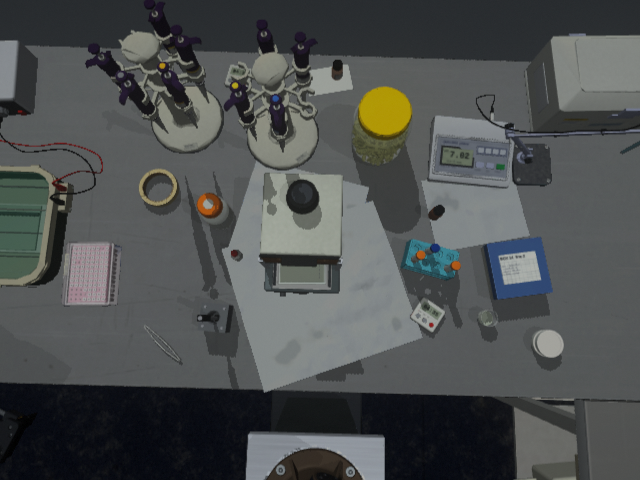

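Scene: viewer in the middle, with the stick and its block on the left (stick handle near (206,212)). Top: block near (215,318), hood x 262–342, tray front near (303,290). Next I'll view enlarged crops to get exact pixels.

Run:
```python
import cv2
t=cv2.imread("pics/top0.png");s=cv2.imread("pics/scene0.png")
def crop(im,x0,y0,x1,y1,k,name):
    c=cv2.resize(im[y0:y1,x0:x1],None,fx=k,fy=k,interpolation=cv2.INTER_CUBIC)
    c=cv2.convertScaleAbs(c,alpha=1.5,beta=15)
    for x in range(x0,x1,10):
        cv2.line(c,((x-x0)*k,0),((x-x0)*k,4 if x%20 else 10),(0,0,255),1)
        if x%20==0: cv2.putText(c,str(x),((x-x0)*k,20),0,.35,(0,0,255))
    for y in range(y0,y1,10):
        cv2.line(c,(0,(y-y0)*k),(4 if y%20 else 10,(y-y0)*k),(0,0,255),1)
        if y%20==0: cv2.putText(c,str(y),(12,(y-y0)*k+4),0,.35,(0,0,255))
    cv2.imwrite(name,c)
crop(t,190,240,350,340,5,"pics/topc.png")
crop(s,190,170,390,320,4,"pics/scenec.png")
```

```text
(no output)
```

View pics/topc.png

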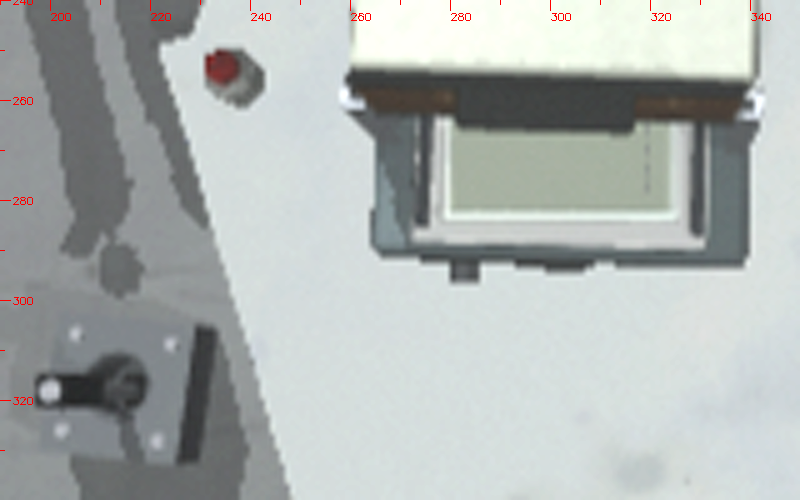

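View pics/scenec.png

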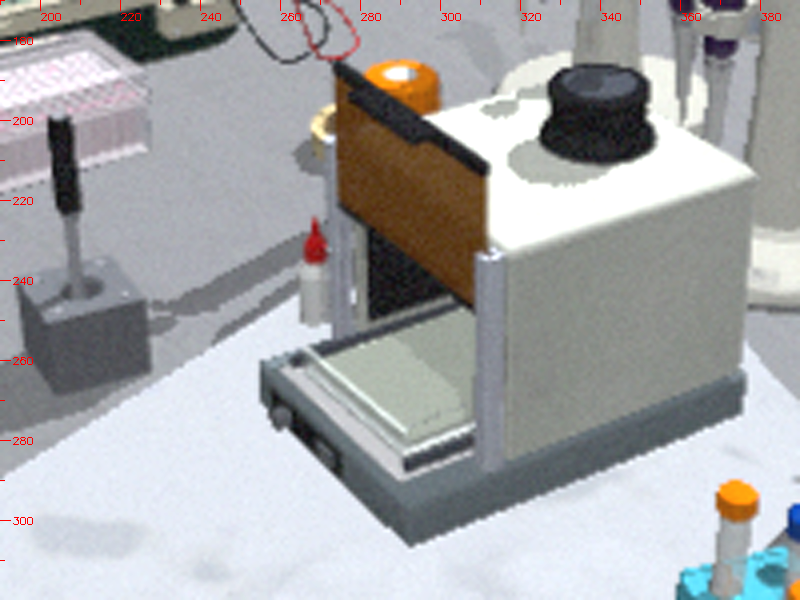

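Top crop: table front edge from (264,291) to (337.5,292.5), tray front wall from (278,283.5) to (325,283.5), block top with its hole at (212.5,316), handle top at (198,318). Scene crop: the stick stands about upright from (208,242) to (205,200), and the shutter is up. Next I'll fit poses.

```bash
cat > h.py <<'E'
import numpy as np,pickle,cv2
from scipy.optimize import least_squares
from scipy.spatial.transform import Rotation as Ro
def K(c): return 240/np.tan(np.radians(c["vertical_fov"])/2)
def proj(c,P,T=None):
    T=c["world_from_camera"] if T is None else T
    q=(np.atleast_2d(P)-T[:3,3])@T[:3,:3]
    return np.c_[c["cx"],c["cy"]]+K(c)*q[:,:2]/q[:,2:]
def plane(c,uv,z,T=None):
    T=c["world_from_camera"] if T is None else T
    uv=np.atleast_2d(uv);d=np.c_[(uv-[c["cx"],c["cy"]])/K(c),np.ones(len(uv))]@T[:3,:3].T
    return T[:3,3]+d*((z-T[2,3])/d[:,2])[:,None]
def Tw(s,c):
    T=np.eye(4);T[:3,:3]=Ro.from_euler('xyz',s["tcp_rot"]).as_matrix();T[:3,3]=s["eef_pos"];return T@c["hand_eye"]
def place(p,L):
    x,y,a=p;L=np.atleast_2d(np.array(L,float));R=np.array([[np.cos(a),-np.sin(a)],[np.sin(a),np.cos(a)]])
    return np.c_[L[:,:2]@R.T+[x,y],L[:,2]]
E
cat > fit.py <<'E'
from h import *
d=pickle.load(open("cams.pkl","rb"));t,s=d["top"],d["scene"]
V=[(t,(264.2,291),(-150,90,40)),(t,(338,292.8),(-150,-90,40)),(t,(260.4,254),(-80,86,176)),(t,(341.2,255.6),(-80,-86,176)),
(t,(264,174),(98,86,176)),(t,(342,175.3),(98,-86,176)),
(s,(255,260.5),(-150,90,40)),(s,(292.5,306),(-150,-90,0)),(s,(292.5,297.5),(-150,-90,40)),(s,(376,272.5),(100,-90,0)),(s,(379,213.5),(98,-86,176))]
r=least_squares(lambda p:np.ravel([proj(c,place(p,L))[0]-uv for c,uv,L in V]),[650,50,0],loss='soft_l1',x_scale=[100,100,.1])
v=r.x;print("viewer",v.round(3));
for c,uv,L in V: print("  ",L,(proj(c,place(v,L))[0]-uv).round(1))
f=plane(t,[(278,284),(325,284.2)],40);print("trayfront bottom",f.round(1))
print(" in viewer",((f[:,:2]-v[:2])@np.array([[np.cos(v[2]),-np.sin(v[2])],[np.sin(v[2]),np.cos(v[2])]])).round(1))
print("hole top",plane(t,(212.5,316.5),55).round(1),plane(s,(208.5,242.5),55).round(1))
print("block corners",plane(t,[(202,303.5),(229,305),(225,333),(198,330)],55).round(1).tolist())
print("handle top z~176",plane(t,(199.5,318),176).round(1),"scene",plane(s,(205,199.5),176).round(1))
E
python3 fit.py
```

```text
viewer [6.2664e+02 4.5258e+01 1.3000e-02]
   (-150, 90, 40) [-0.1  0.6]
   (-150, -90, 40) [2.4 0.1]
   (-80, 86, 176) [-0.6  0.2]
   (-80, -86, 176) [ 0.8 -0. ]
   (98, 86, 176) [-1.  -1.4]
   (98, -86, 176) [ 0.6 -1.3]
   (-150, 90, 40) [-2.4 -1.7]
   (-150, -90, 0) [-0.4  3.4]
   (-150, -90, 40) [-0.6 -2.3]
   (100, -90, 0) [0.1 1.9]
   (98, -86, 176) [ 0.8 -1.9]
trayfront bottom [[494.4 101.4  40. ]
 [497.2  -9.9  40. ]]
 in viewer [[-131.5   57.9]
 [-130.2  -53.4]]
hole top [[414.3 247.1  55. ]] [[407.9 240.7  55. ]]
block corners [[443.2, 273.4, 55.0], [441.6, 210.9, 55.0], [378.1, 215.9, 55.0], [383.0, 278.0, 55.0]]
handle top z~176 [[410.9 245.6 176. ]] scene [[410.4 238.6 176. ]]
```

Stick upright near (411,244); viewer at (627,45), yaw about 0.013. The plan is to grip the handle with tool x along +y and lean the stick using the hole's rim. After that I turn 90° and tap. First I move over the stick for a near look.

Call:
arm_command:
  targets:
    - [0, 0, -40, 0, 1]
    - [-30, -25, -75, 0, 1]
    - [-65, -55, -75, 0, 1]
    - [-100, -85, -75, 0, 1]
    - [-100, -85, -75, 0, 1]

```text
t: 0.65
eef_pos: [299.3, 458.0, 256.4]
tcp_rot: [-3.141, 0.001, 2.749]
ft_force: [0.2, 1.7, 0.3]
opening: 0.999
grip_force: 0.0
```

Call:
arm_command:
  targets:
    - [-35, -30, 0, 0, 1]
    - [-70, -60, 0, 0, 1]
    - [-105, -90, 0, 0, 1]
    - [-140, -120, 0, 0, 1]
    - [-140, -120, 0, 0, 1]

```text
t: 1.15
eef_pos: [383.3, 294.1, 255.9]
tcp_rot: [-3.141, 0.0, 2.748]
ft_force: [0.4, 0.9, -0.2]
opening: 0.997
grip_force: 0.0
```

Call:
arm_command:
  targets:
    - [-30, -25, 0, 8, 1]
    - [-48, -38, 0, 16, 1]
    - [-48, -38, 0, 24, 1]
    - [-48, -38, 0, 32, 1]
    - [-48, -38, 0, 40, 1]

```text
t: 1.65
eef_pos: [411.5, 244.5, 255.8]
tcp_rot: [-3.141, -0.0, 2.048]
ft_force: [0.7, 0.1, 0.0]
opening: 1.003
grip_force: 0.0
```

Call:
arm_command:
  targets:
    - [0, 0, 0, 8, 1]
    - [0, 0, 0, 16, 1]
    - [0, 0, 0, 24, 1]
    - [0, 0, 0, 28, 1]
    - [0, 0, 0, 28, 1]

```text
t: 2.15
eef_pos: [411.4, 244.7, 255.8]
tcp_rot: [-3.141, -0.0, 1.565]
ft_force: [-0.9, -0.2, -0.9]
opening: 0.997
grip_force: 0.0
```

```bash
cat > w.py <<'E'
import sys;from h import *;from cell import env
s=env.state();print(s["t"],s["eef_pos"],s["tcp_rot"],s["joints"])
c=env.read_camera("wrist");pickle.dump((s,c),open("w.pkl","wb"))
im=cv2.convertScaleAbs(c["frame"][:,:,::-1],alpha=1.4,beta=10)
for i in range(0,640,40): cv2.putText(im,str(i),(i,10),0,.3,(0,0,255));cv2.line(im,(i,12),(i,18),(0,0,255))
for i in range(0,480,40): cv2.putText(im,str(i),(0,i+4),0,.3,(0,0,255))
cv2.imwrite(f"pics/{sys.argv[1]}.png",im)
E
python3 w.py w1
```

```text
2.15 [411.37216912 244.66733422 255.78587376] [-3.14129338e+00 -1.54340810e-04  1.56459798e+00] [3.98266951e-01 2.02943708e-01 1.79671476e+00 2.85488573e-04
 1.14214859e+00 4.04346589e-01]
```

View pics/w1.png

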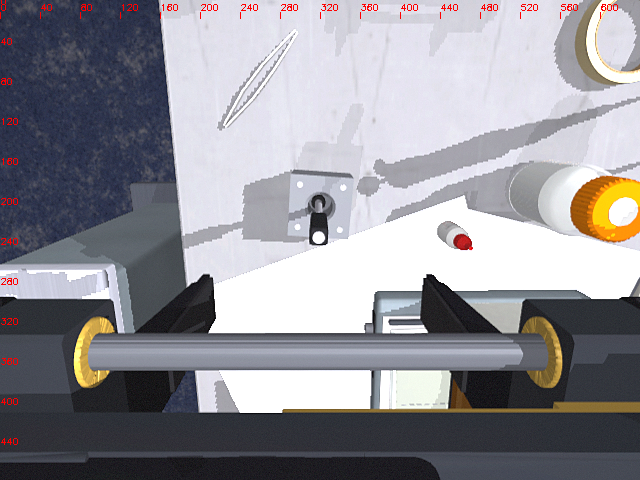

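Wrist view: the hole is at (320,205) and the handle top at (319,237), with its flats square to the image. I'll convert these to positions.

Run:
```python
from h import *
s,c=pickle.load(open("w.pkl","rb"));T=Tw(s,c)
print("hole",plane(c,(320,205),55,T),"handle top",plane(c,(318.5,237),176,T))
print("block",plane(c,[(290,171),(354,175),(350,239),(287,237)],55,T).round(1).tolist(), plane(c,[(290,171),(354,175),(350,239),(287,237)],55,T).mean(0))
# handle edges
im=c["frame"][212:246,300:340].mean(2).astype(int)
for r in range(0,34,4): print(212+r,im[r,8:30])
```

```text
hole [[413.78715451 247.27587949  55.        ]] handle top [[412.16661743 244.32869836 176.        ]]
block [[383.9, 281.9, 55.0], [448.1, 277.5, 55.0], [445.0, 211.1, 55.0], [379.1, 213.7, 55.0]] [414.02677635 246.04166562  55.        ]
212 [ 71  53  72  87  46  26  28  34  76  77 104 110  79  84  68  48  48  55
  59  58  55  50]
216 [142 151 110  27  11  15  20  17  18  21  20  21  21  17  16  17  21  16
  30  81  92 102]
220 [143 154  59  13  14  17  20  20  17  15  18  18  21  21  18  22  19  17
  12  98 133 142]
224 [142 143  40   6  15  22  23  21  15  17  21  18  19  19  21  20  15  21
  12  64 144 142]
228 [149  87  21  21  31  32  32  31  31  30  30  30  29  28  30  31  27  28
  25   7 148 144]
232 [152  61  16  32  41  23  73 139 173 171 190 193 172 161 105  37  34  36
  35  19 109 142]
236 [147  52  17  19  80 211 201 196 196 194 196 196 196 196 197 207 155  47
  24  11 148 144]
240 [176  52  12  23  19 180 210 203 198 198 198 199 199 201 209 201  84  28
  26  45 168 164]
244 [160 126 112  89  39  30  31  26  15   0   0   0   0   0   3   4   1  11
 152 176 224 223]
```

Call:
arm_command:
  targets:
    - [0, 1, 40, 0, 1]
    - [0, 1, 80, 0, 1]
    - [0, 1, 110, 0, 1]
    - [0, 1, 131, 0, 1]
    - [0, 1, 131, 0, 1]

```text
t: 2.7
eef_pos: [411.3, 243.7, 122.8]
tcp_rot: [-3.137, 0.002, 1.567]
ft_force: [0.1, -0.4, 0.7]
opening: 1.0
grip_force: 0.0
```

Call:
arm_command:
  targets:
    - [0, 0, 0, 0, 0.5]
    - [0, 0, 0, 0, 0]
    - [0, 0, 0, 0, 0]
    - [0, 0, 0, 0, 0]
    - [0, 0, 0, 0, 0]

```text
t: 3.2
eef_pos: [412.7, 244.0, 125.4]
tcp_rot: [3.141, -0.0, 1.565]
ft_force: [-0.6, 0.9, 0.4]
opening: 0.637
grip_force: 0.0
```

Call:
arm_command:
  targets:
    - [0, 0, 0, 0, 0]
    - [0, 0, 0, 0, 0]
    - [0, 0, 0, 0, 0]
    - [0, 0, 0, 0, 0]
    - [0, 0, 0, 0, 0]

```text
t: 3.7
eef_pos: [412.5, 243.9, 124.9]
tcp_rot: [-3.142, -0.0, 1.565]
ft_force: [-0.7, 0.4, -0.1]
opening: 0.22
grip_force: 0.0
```

Call:
arm_command:
  targets:
    - [0, 0, 0, 0, 0]
    - [0, 0, 0, 0, 0]
    - [0, 0, 0, 0, 0]
    - [0, 0, 0, 0, 0]
    - [0, 0, 0, 0, 0]

```text
t: 4.2
eef_pos: [412.5, 243.9, 124.9]
tcp_rot: [3.142, -0.0, 1.565]
ft_force: [0.0, -0.5, 0.3]
opening: 0.139
grip_force: 30.0
```

Call:
arm_command:
  targets:
    - [0, 0, -10, 0, 0]
    - [0, 0, -20, 0, 0]
    - [2, 0, -30, 0, 0]
    - [7, 0, -36, 0, 0]
    - [7, 0, -36, 0, 0]

```text
t: 4.7
eef_pos: [412.9, 251.4, 162.0]
tcp_rot: [3.14, -0.0, 1.566]
ft_force: [0.2, -3.0, -0.5]
opening: 0.143
grip_force: 30.0
```

Call:
arm_command:
  targets:
    - [16, 0, 0, 0, 0]
    - [33, 0, 2, 0, 0]
    - [48, 0, 6, 0, 0]
    - [64, 0, 13, 0, 0]
    - [64, 0, 13, 0, 0]

```text
t: 5.2
eef_pos: [412.5, 316.2, 146.7]
tcp_rot: [-3.14, 0.0, 1.567]
ft_force: [0.6, -0.5, 0.3]
opening: 0.142
grip_force: 30.0
```

Run:
```python
from h import *;from cell import env
a=env.read_camera("scene")["frame"][:,:,::-1][150:290,150:310];b=env.read_camera("top")["frame"][:,:,::-1][230:370,140:300]
cv2.imwrite("pics/tilt.png",cv2.resize(cv2.hconcat([a,b]),None,fx=2.5,fy=2.5,interpolation=cv2.INTER_CUBIC))
```

```text
(no output)
```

View pics/tilt.png

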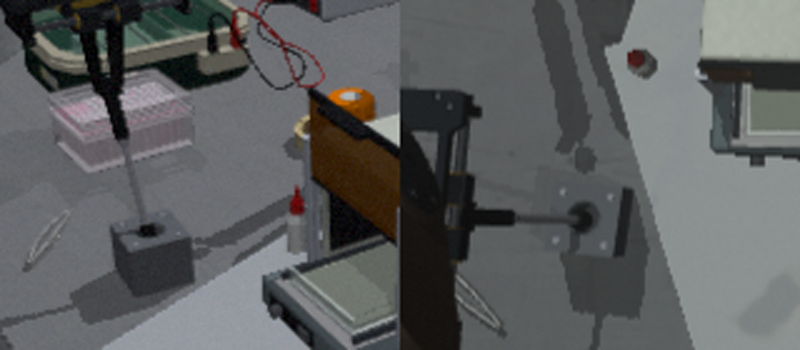

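The stick pivots in the pads as planned, leaning about 30°. I'll carry on to about 60°, then lift clear (up and back).

Call:
arm_command:
  targets:
    - [14, 0, 8, 0, 0]
    - [27, 0, 18, 0, 0]
    - [38, 0, 30, 0, 0]
    - [48, 0, 43, 0, 0]
    - [49, 0, 45, 0, 0]

```text
t: 5.8
eef_pos: [412.8, 365.1, 101.1]
tcp_rot: [-3.14, 0.0, 1.566]
ft_force: [-0.0, 1.6, 3.3]
opening: 0.145
grip_force: 30.0
```

Call:
arm_command:
  targets:
    - [0, 0, -10, 0, 0]
    - [0, 0, -40, 0, 0]
    - [0, 0, -70, 0, 0]
    - [0, 0, -70, 0, 0]
    - [0, 0, -70, 0, 0]

```text
t: 6.3
eef_pos: [413.4, 363.8, 174.0]
tcp_rot: [3.14, -0.001, 1.565]
ft_force: [0.1, -0.0, -1.3]
opening: 0.143
grip_force: 30.0
```

Run:
```python
from h import *;from cell import env
s=env.state();print(s["eef_pos"])
A=env.read_camera("scene");B=env.read_camera("top");pickle.dump((s,A,B),open("tl.pkl","wb"))
a=A["frame"][:,:,::-1][110:250,150:310];b=B["frame"][:,:,::-1][230:370,140:300]
cv2.imwrite("pics/tilt2.png",cv2.resize(cv2.hconcat([a,b]),None,fx=2.5,fy=2.5,interpolation=cv2.INTER_CUBIC))
```

```text
[413.35583029 363.76122016 173.98856183]
```

View pics/tilt2.png

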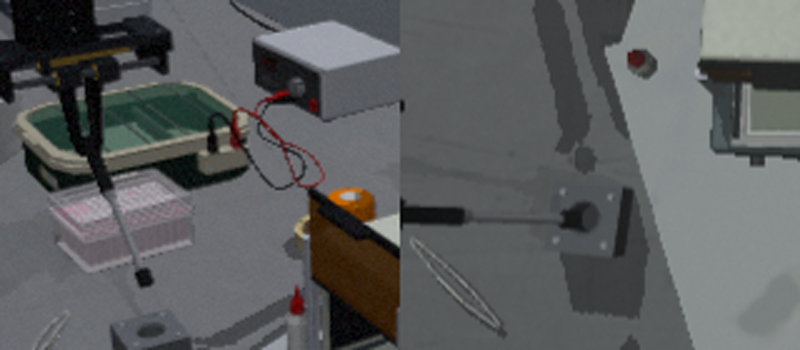

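The stick is clear of the block; tip end in scene at about (208.4,223.5). I'll solve the lean from it.

Run:
```python
from h import *
s,A,B=pickle.load(open("tl.pkl","rb"))
G=s["eef_pos"]+[0,0,19]
for th in range(40,80,3):
    a=np.radians(th);u=np.array([0,np.sin(a),np.cos(a)])
    print(th,(proj(A,G-137*u)).round(1),(proj(A,G-105*u)).round(1),proj(B,G-137*u).round(1))
print(proj(A,G))
```

```text
40 [[203.6 224.9]] [[199.4 213.3]] [[196.2 316.5]]
43 [[204.3 224.1]] [[199.9 212.6]] [[198.1 316.6]]
46 [[204.9 223.2]] [[200.4 211.9]] [[199.8 316.6]]
49 [[205.5 222.1]] [[200.8 211. ]] [[201.4 316.7]]
52 [[206.  220.9]] [[201.2 210.1]] [[202.8 316.7]]
55 [[206.5 219.6]] [[201.5 209. ]] [[204.1 316.8]]
58 [[206.9 218.1]] [[201.8 207.8]] [[205.3 316.8]]
61 [[207.3 216.5]] [[202.1 206.6]] [[206.3 316.9]]
64 [[207.6 214.7]] [[202.3 205.2]] [[207.1 316.9]]
67 [[207.8 212.8]] [[202.4 203.7]] [[207.8 316.9]]
70 [[208.  210.8]] [[202.6 202.2]] [[208.3 317. ]]
73 [[208.1 208.7]] [[202.6 200.5]] [[208.6 317. ]]
76 [[208.1 206.4]] [[202.6 198.8]] [[208.7 317. ]]
79 [[208.1 204.1]] [[202.6 197. ]] [[208.7 317. ]]
[[185.71854932 175.3535781 ]]
```

Lean is about 50°, tip clear. G directly behind the tray would be inside the 400 mm reach limit, so the first taps will come in obliquely (tool yaw 135°). I'll turn 45° and go over to the tray, staying high.

Call:
arm_command:
  targets:
    - [0, 0, 0, -8, 0]
    - [0, 0, 0, -16, 0]
    - [0, 0, 0, -24, 0]
    - [0, 0, 0, -32, 0]
    - [0, 0, 0, -40, 0]

```text
t: 6.9
eef_pos: [412.8, 363.5, 171.9]
tcp_rot: [-3.14, -0.0, 2.269]
ft_force: [0.5, 0.7, 0.3]
opening: 0.144
grip_force: 30.0
```

Call:
arm_command:
  targets:
    - [0, 0, 0, -5.3, 0]
    - [0, 0, 0, -5.3, 0]

```text
t: 7.1
eef_pos: [412.9, 363.6, 172.1]
tcp_rot: [-3.14, -0.0, 2.357]
ft_force: [0.1, -0.6, -0.1]
opening: 0.145
grip_force: 30.0
```

Call:
arm_command:
  targets:
    - [-30, -34, 0, 0, 0]
    - [-60, -68, 0, 0, 0]
    - [-90, -102, 0, 0, 0]
    - [-125, -142, 0, 0, 0]
    - [-155, -175, 0, 0, 0]

```text
t: 7.6
eef_pos: [398.1, 128.9, 172.6]
tcp_rot: [-3.141, -0.0, 2.353]
ft_force: [0.8, 0.4, -0.8]
opening: 0.143
grip_force: 30.0
```

Call:
arm_command:
  targets:
    - [-6, -6, 20, 0, 0]
    - [-6, -6, 30, 0, 0]
    - [-6, -6, 30, 0, 0]

```text
t: 7.9
eef_pos: [398.3, 122.2, 141.8]
tcp_rot: [-3.139, -0.002, 2.353]
ft_force: [-1.1, -0.1, -1.4]
opening: 0.143
grip_force: 30.0
```

```bash
python3 w.py w2
python3 - <<'E'
from h import *;from cell import env
s=env.state();print(s["eef_pos"],s["tcp_rot"])
A=env.read_camera("scene");B=env.read_camera("top");pickle.dump((s,A,B),open("tl.pkl","wb"))
a=A["frame"][:,:,::-1][170:310,230:350];b=B["frame"][:,:,::-1][240:320,250:350]
w=cv2.imread("pics/w2.png")
out=np.zeros((600,800,3),np.uint8)
out[:420,:360]=cv2.resize(a,(360,420));out[:320,370:770]=cv2.resize(b,(400,320))
c=w[240:420,140:560];out[420:600,370:790]=c
cv2.imwrite("pics/pre.png",out)
E
```

```text
7.9 [398.32126896 122.22476498 141.78262352] [-3.13949642e+00 -1.85428347e-03  2.35329144e+00] [ 1.38729314e-01  2.54089003e-01  2.08768304e+00  3.12782628e-04
  8.02610252e-01 -6.43985385e-01]
[398.73688654 122.68817189 142.46817688] [-3.14036159e+00 -1.18909702e-03  2.35477544e+00]
```

View pics/pre.png

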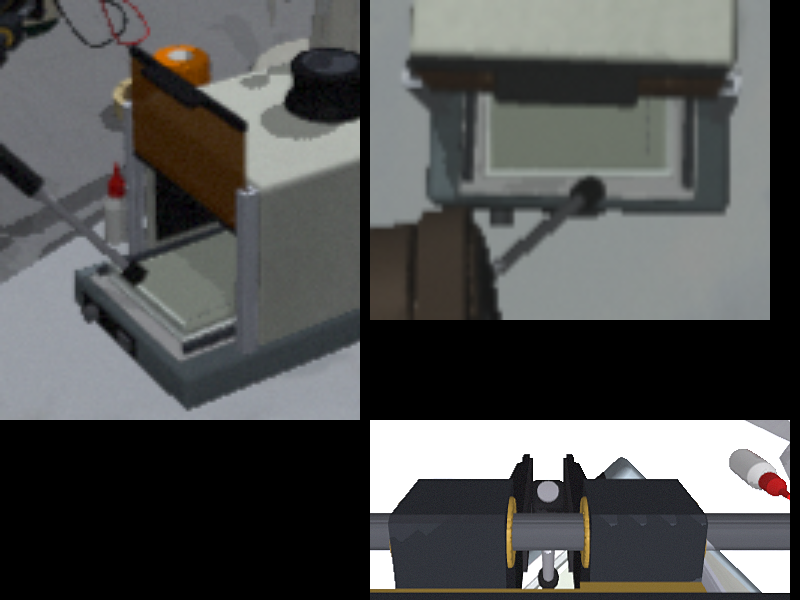

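Tip seen in top at about (305.5,288), in scene at (276,262), in wrist at (318,397); it hangs just in front of the tray wall. I'll solve lean from these.

Run:
```python
from h import *
s,A,B=pickle.load(open("tl.pkl","rb"));s2,c=pickle.load(open("w.pkl","rb"));T=Tw(s2,c)
psi=s["tcp_rot"][2];G=s["eef_pos"]+[0,0,19]
for th in range(40,66,4):
    a=np.radians(th);u=np.array([np.cos(psi)*np.sin(a),np.sin(psi)*np.sin(a),np.cos(a)])
    M=G-129*u;print(th,"top mid",proj(B,M).round(1),"scene mid",proj(A,M).round(1),"wrist mid",proj(c,M,T).round(1),"tip",(G-137*u).round(1))
for n,I in(("top",B["frame"][278:300,294:318]),("wr",c["frame"][385:412,304:332])):
    print(n);print(I.mean(2).astype(int)[::2,::2])
```

```text
40 top mid [[292.6 299.9]] scene mid [[259.2 266.3]] wrist mid [[319.1 339.6]] tip [460.9  60.3  56.5]
44 top mid [[294.7 297.8]] scene mid [[261.8 264.5]] wrist mid [[319.1 351.3]] tip [465.9  55.3  62.9]
48 top mid [[296.5 295.7]] scene mid [[264.3 262.5]] wrist mid [[319.1 363.1]] tip [470.6  50.6  69.8]
52 top mid [[298.3 293.8]] scene mid [[266.7 260.2]] wrist mid [[319.1 375.1]] tip [475.   46.2  77.1]
56 top mid [[299.9 292. ]] scene mid [[268.8 257.8]] wrist mid [[319.1 387.2]] tip [478.9  42.3  84.9]
60 top mid [[301.3 290.4]] scene mid [[270.7 255.2]] wrist mid [[319.1 399.5]] tip [482.5  38.7  93. ]
64 top mid [[302.6 288.8]] scene mid [[272.4 252.5]] wrist mid [[319.1 412. ]] tip [485.7  35.5 101.4]
top
[[108 109 109 109 109 108 107 110 108 108 109 108]
 [109 108 110 109 107 108 109 108 108 108 107 108]
 [135 134 135 135 136 139 134 133 135 134 134 134]
 [121 120 121 126 104  53  77 126 126 125 127 133]
 [116 117 125 108  27  27  28  71 134 134 133 135]
 [104 102 112  33  41  27  27  50 124 126 138 139]
 [ 61  60  58  60  62  27  34  64  63  64  65  66]
 [ 36  44  62  63 
[... 316 characters left out ...]
6 195  86  31  91  97  96  95  87  20  68 181 223]
 [186 186 190   4  30  94  97  98  95  88  20   0 236 227]
 [186 190  79  13  24  92  97  97  96  88  21  14 204 180]
 [188 184  31  20  11  93  97  98  95  88  21  19  52 163]
 [174 121  28  19  12  94  98  98  95  90  16  20  13 163]
 [111 180  40  19  15  76 101 102 103  47  21  21  28 162]
 [167 158  85  18  24  14  27  66  15  20  24  19 148 161]
 [156 159 120   9  22  21  20  23  21  20  22   1 166 158]
 [159 152  92  13  13  21  23  18  22  22  11  44 165 159]
 [149  89 146 223  37  12  15  12  15  12  54 175 166 164]
 [ 60  64  81  80  57  59  59  58  60  58  77  70  70  69]
 [ 61  61  62  60  62  61  60  61  61  59  61  59  59  60]]
```

Run:
```python
from h import *
s,A,B=pickle.load(open("tl.pkl","rb"));s2,c=pickle.load(open("w.pkl","rb"));T=Tw(s2,c)
psi=s["tcp_rot"][2];G=s["eef_pos"]+[0,0,19]
def u(a,p=psi): return np.array([np.cos(p)*np.sin(a),np.sin(p)*np.sin(a),np.cos(a)])
def res(q,ret=0):
    M=G-q[1]*100*u(q[0],psi+q[2])
    return np.r_[proj(B,M)[0]-[304.5,288],(proj(A,M)[0]-[273.6,260]),(proj(c,M,T)[0]-[318,398]),q[2]*50]
r=least_squares(res,[1,1.3,0],loss='soft_l1');print(np.degrees(r.x[0]),r.x,r.fun.round(1),G-(r.x[1]*100+8)*u(r.x[0],psi+r.x[2]))
# dark mask in scene near the tip
print(A["frame"][250:272:1,262:290:2].mean(2).astype(int))
```

```text
57.35610487417979 [ 1.00105288  1.41711774 -0.00614538] [-0.3  0.6  0.4  0.2  0.2  0.1 -0.3] [487.20020021  32.87628325  80.71124411]
[[ 88  82 109 110 113  97  88  83  90  87  63  77  72  50]
 [ 79  85 140 117 153 141  88  83  85  92  84  72  48  34]
 [ 87  85 105 148 155 142  86  82  83  85  58  43  32  42]
 [144  76  82  97 153 141  85  77  71  49  39  39  58  81]
 [156  83  82  85 147 135  80  54  44  41  46  72 116 111]
 [157 156  90  86  87  61  54  40  36  62  94 116 114 116]
 [156 150 138  81  88  49  33  39  63 135 116 116 117 117]
 [152 104 131  79  86  76  16  75 118 114 117 115 117 116]
 [103  65  84 103  80  72  16  50 114 114 116 115 116 118]
 [ 72  39  66 102  85  25  17  16  90 118 115 114 117 114]
 [ 60  36  66  89 109  12  11  14  34 119 115 114 117 115]
 [101  64  89 104  49  12  16  13  51 115 116 119 116 117]
 [128 136 118 115  69  15  21  11  73 118 116 115 117 116]
 [133 139 117 129 102  42   7  17 103 117 115 116 117 115]
 [121 136 130 116 127  86  23  80 116 117 118 116 118 116]
 [ 76 135 133 121 135 108  59 158 123 116 116 115 118 116]
 [ 60 101 124 132 109 127  92 112 151 115 116 116 116 117]
 [ 58  71 117 120 111 140 114  94 158 128 119 116 114 119]
 [ 62  63  98 120 121 105 126  99 105 161 119 119 116 114]
 [ 57  73  70 119 118 110 122 125  94 138 138 112 116 113]
 [ 51  64  72  99 116 117 107 125 109 103 156 120 117 117]
 [ 29  58  72  70 119 118 115 116 127  90 113 142 117 116]]
```

Consistent fit: lean 57°, tip at (487,33,81), 150 mm from the grasp point (the stick slid about 13 mm in the pads). I'll draw back, centre, lower, then make the first tap.

Call:
arm_command:
  targets:
    - [10, -1, 0, 0, 0]
    - [20, -1.5, 5, 0, 0]
    - [20, -1.5, 15, 0, 0]
    - [20, -1.5, 25, 0, 0]
    - [20, -1.5, 31, 0, 0]

```text
t: 8.55
eef_pos: [383.4, 135.2, 110.8]
tcp_rot: [-3.141, -0.001, 2.356]
ft_force: [-0.5, -0.5, -0.3]
opening: 0.143
grip_force: 30.0
```

```bash
cat > p.py <<'E'
from h import *;from cell import env
s=env.state();print(s["t"],s["eef_pos"].round(1),s["tcp_rot"].round(3),s["ft_force"].round(1))
A=env.read_camera("scene");B=env.read_camera("top");pickle.dump((s,A,B),open("tl.pkl","wb"))
g=B["frame"].mean(2)
print("L",g[262:292,281:290].mean(1).astype(int),"\nR",g[262:292,312:321].mean(1).astype(int))
psi=s["tcp_rot"][2];G=s["eef_pos"]+[0,0,19];a=np.radians(57.36)
u=np.array([np.cos(psi)*np.sin(a),np.sin(psi)*np.sin(a),np.cos(a)]);print("model tip",(G-149.7*u).round(1),"mid px top",proj(B,G-141.7*u).round(1),"scene",(proj(A,G-141.7*u)+[2.4,1.7]).round(1))
m=(g[270:305,292:312]<45);y,x=np.nonzero(m);print("dark in top",x.mean()+292,y.mean()+270,len(x))
E
python3 p.py
```

```text
8.55 [383.4 135.2 110.8] [-3.141e+00 -1.000e-03  2.356e+00] [-0.5 -0.5 -0.3]
L [ 35  36  36  53  89 108 108 107 108 108 108 108 107 108 107 107 108 107
 107 107 135 156 127 132 132 135 115  59  58  46] 
R [ 35  36  51  66  79 100 107 106 106 107 107 106 106 106 106 105 106 107
 107 105 133 156 129 132 132 132 135 116  64  59]
model tip [472.5  46.1  49. ] mid px top [[298.7 295.7]] scene [[268.5 272.6]]
dark in top 299.58181818181816 294.1636363636364 55
```

Call:
arm_command:
  targets:
    - [-4, 4, 0, 0, 0]
    - [-8, 8, 0, 0, 0]
    - [-11, 11, 0, 0, 0]
    - [-14.5, 14.5, 0, 0, 0]
    - [-17.5, 17.5, 0, 0, 0]

```text
t: 9.15
eef_pos: [408.9, 135.1, 112.0]
tcp_rot: [3.142, -0.0, 2.355]
ft_force: [-1.4, 0.6, -0.2]
opening: 0.144
grip_force: 30.0
```

Call:
arm_command:
  targets:
    - [0, 0, 0, 0, 0]
    - [6, -6, 0, 0, 0]
    - [10, -10, 0, 0, 0]
    - [10, -10, 0, 0, 0]
    - [10, -10, 0, 0, 0]

```text
t: 9.65
eef_pos: [394.3, 135.3, 112.1]
tcp_rot: [3.141, 0.0, 2.356]
ft_force: [-0.2, 0.4, 0.0]
opening: 0.143
grip_force: 30.0
```

```bash
python3 p.py
```

```text
9.65 [394.3 135.3 112.1] [3.141 0.    2.356] [-0.2  0.4  0. ]
L [ 35  36  36  53  90 108 108 108 108 108 108 108 108 108 108 106 134 154
 124 133 133 133 132 132 132 136 115  59  56  43] 
R [ 35  36  52  67  79 100 107 106 106 107 107 106 106 107 107 104 132 157
 120 119 132 133 132 133 133 133 135 116  65  59]
model tip [483.4  46.1  50.4] mid px top [[298.8 290.9]] scene [[272.5 270.7]]
dark in top 299.9019607843137 290.9019607843137 51
```

First tap moved the tray in by about 9.4 mm, square, and the stick is drawn off. Two more taps the same way.

Call:
arm_command:
  targets:
    - [-4, 4, 0, 0, 0]
    - [-8, 8, 0, 0, 0]
    - [-11, 11, 0, 0, 0]
    - [-14, 14, 0, 0, 0]
    - [-17, 17, 0, 0, 0]

```text
t: 10.25
eef_pos: [418.6, 135.1, 111.8]
tcp_rot: [-3.141, -0.0, 2.355]
ft_force: [-0.7, 0.3, -0.5]
opening: 0.148
grip_force: 30.0
```

Call:
arm_command:
  targets:
    - [0, 0, 0, 0, 0]
    - [6, -6, 0, 0, 0]
    - [10, -10, 0, 0, 0]
    - [10, -10, 0, 0, 0]

```text
t: 10.65
eef_pos: [403.2, 135.2, 112.0]
tcp_rot: [-3.141, -0.0, 2.356]
ft_force: [0.3, -0.6, -0.6]
opening: 0.141
grip_force: 30.0
```

Call:
arm_command:
  targets:
    - [-4, 4, 0, 0, 0]
    - [-8, 8, 0, 0, 0]
    - [-11, 11, 0, 0, 0]
    - [-14, 14, 0, 0, 0]
    - [-17, 17, 0, 0, 0]

```text
t: 11.15
eef_pos: [428.6, 135.1, 111.8]
tcp_rot: [-3.141, -0.0, 2.355]
ft_force: [-0.9, 0.4, -0.0]
opening: 0.142
grip_force: 30.0
```

Call:
arm_command:
  targets:
    - [0, 0, 0, 0, 0]
    - [6, -6, 0, 0, 0]
    - [14, -14, 0, 0, 0]
    - [17, -17, 0, 0, 0]
    - [17, -17, 0, 0, 0]

```text
t: 11.65
eef_pos: [403.4, 135.2, 112.1]
tcp_rot: [3.141, -0.0, 2.356]
ft_force: [-0.4, 0.1, -0.3]
opening: 0.149
grip_force: 30.0
```

```bash
python3 p.py
```

```text
11.65 [403.4 135.2 112.1] [ 3.141 -0.     2.356] [-0.4  0.1 -0.3]
L [ 35  35  36  54  90 108 108 122 150 141 116 133 133 133 133 132 133 133
 133 133 133 133 133 133 131 129 108  54  53  44] 
R [ 35  36  51  68  82 102 108 107 136 151 116 133 133 133 133 133 133 133
 133 133 133 133 133 133 133 133 136 117  65  60]
model tip [492.5  46.1  50.4] mid px top [[299. 287.]] scene [[275.9 269.5]]
dark in top 300.17241379310343 288.5344827586207 58
```

Tray has gone in 29 mm (front at about x=524), very slightly skewed to the left. Two more oblique taps, 4 mm further right to square it.

Call:
arm_command:
  targets:
    - [-6, 1, 0, 0, 0]
    - [-12, 7, 0, 0, 0]
    - [-18, 12, 0, 0, 0]
    - [-18, 12, 0, 0, 0]

```text
t: 12.15
eef_pos: [426.9, 130.8, 111.8]
tcp_rot: [3.141, 0.0, 2.355]
ft_force: [0.4, -0.6, -0.2]
opening: 0.148
grip_force: 30.0
```

Call:
arm_command:
  targets:
    - [-2, 2, 0, 0, 0]
    - [-4, 4, 0, 0, 0]
    - [-6, 6, 0, 0, 0]
    - [-9, 9, 0, 0, 0]
    - [-9, 9, 0, 0, 0]

```text
t: 12.65
eef_pos: [438.8, 131.0, 111.9]
tcp_rot: [3.141, 0.0, 2.356]
ft_force: [0.2, -0.5, -0.5]
opening: 0.145
grip_force: 30.0
```

Call:
arm_command:
  targets:
    - [6, -6, 0, 0, 0]
    - [10, -10, 0, 0, 0]
    - [10, -10, 0, 0, 0]

```text
t: 12.95
eef_pos: [423.0, 130.9, 112.0]
tcp_rot: [-3.141, -0.0, 2.356]
ft_force: [0.1, -0.6, -0.6]
opening: 0.142
grip_force: 30.0
```

Call:
arm_command:
  targets:
    - [-4, 4, 0, 0, 0]
    - [-8, 8, 0, 0, 0]
    - [-11, 11, 0, 0, 0]
    - [-14, 14, 0, 0, 0]
    - [-17, 17, 0, 0, 0]

```text
t: 13.45
eef_pos: [448.4, 130.9, 111.8]
tcp_rot: [-3.141, -0.0, 2.355]
ft_force: [-0.4, -0.2, -1.0]
opening: 0.149
grip_force: 30.0
```

Call:
arm_command:
  targets:
    - [0, 0, 0, 0, 0]
    - [6, -6, 0, 0, 0]
    - [14, -14, 0, 0, 0]
    - [17, -17, 0, 0, 0]
    - [17, -17, 0, 0, 0]

```text
t: 13.95
eef_pos: [423.2, 131.0, 112.1]
tcp_rot: [3.141, -0.0, 2.356]
ft_force: [0.6, -0.5, -0.6]
opening: 0.145
grip_force: 30.0
```

```bash
python3 p.py; python3 w.py w3
```

```text
13.95 [423.2 131.  112.1] [ 3.141 -0.     2.356] [ 0.6 -0.5 -0.6]
L [ 35  35  36  62 110 133 133 133 133 133 133 133 134 133 133 133 132 128
 123 120 119 123 127 130 123 113  95  61  58  53] 
R [ 35  37  60  81  98 124 133 134 133 134 134 134 134 133 134 134 134 134
 134 134 134 134 134 134 134 135 137 118  65  59]
model tip [512.3  41.8  50.4] mid px top [[301.1 278.6]] scene [[284.1 267.8]]
dark in top 301.1020408163265 283.81632653061223 49
14.05 [424.19476387 131.01110561 112.15610266] [3.14094482e+00 4.09955422e-04 2.35579931e+00] [ 1.50529967e-01  3.36689614e-01  2.06595888e+00  7.99942461e-05
  7.38179410e-01 -6.34532298e-01]
```

View pics/w3.png

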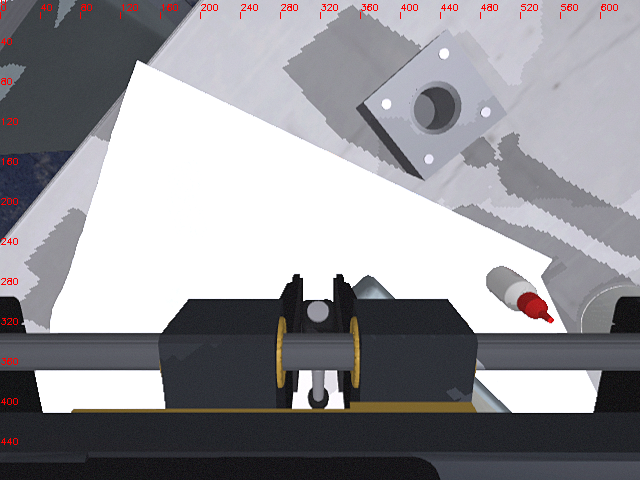

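Wrist view: tip at (318,400), so the lean is unchanged; hole visible at (436,107). The tray front is about 9 mm inside, and deeper taps need a straight approach. I'll raise, shift, turn 46°, and lower again outside the mouth.

Call:
arm_command:
  targets:
    - [0, 0, -15, 0, 0]
    - [0, 0, -30, 0, 0]
    - [-15, -25, -30, 0, 0]
    - [-32, -51, -30, 0, 0]
    - [-46, -76, -30, 0, 0]

```text
t: 14.6
eef_pos: [402.9, 43.7, 142.1]
tcp_rot: [3.141, 0.001, 2.356]
ft_force: [1.1, -0.0, -1.1]
opening: 0.145
grip_force: 30.0
```

Call:
arm_command:
  targets:
    - [0, 0, 0, -8, 0]
    - [0, 0, 0, -16, 0]
    - [0, 0, 0, -24, 0]
    - [0, 0, 0, -32, 0]
    - [0, 0, 0, -40, 0]

```text
t: 15.1
eef_pos: [403.1, 44.6, 142.0]
tcp_rot: [3.142, 0.0, 3.059]
ft_force: [-0.5, -0.0, -0.8]
opening: 0.144
grip_force: 30.0
```

Call:
arm_command:
  targets:
    - [0, 0, 0, -5.8, 0]
    - [0, 0, 5, -5.8, 0]
    - [0, 0, 15, -5.8, 0]
    - [0, 0, 15, -5.8, 0]

```text
t: 15.5
eef_pos: [402.2, 44.7, 125.6]
tcp_rot: [3.141, -0.002, -3.131]
ft_force: [0.9, -0.1, -0.3]
opening: 0.144
grip_force: 30.0
```

```bash
python3 - <<'E'
from h import *
s,c=pickle.load(open("w.pkl","rb"));T=Tw(s,c)
print("hole from w3",plane(c,(436,107),55,T), plane(c,[(447,31),(506,96),(427,178),(358,104)],55,T).mean(0))
E
python3 p.py
python3 - <<'E'
from h import *
s,A,B=pickle.load(open("tl.pkl","rb"))
print(B["frame"][264:292:2,290:316:2].mean(2).astype(int))
print(A["frame"][244:284:2,266:306:2].mean(2).astype(int))
E
```

```text
hole from w3 [[413.39117793 245.34371965  55.        ]] [411.22160451 245.73625459  55.        ]
15.5 [402.2  44.7 125.6] [ 3.141e+00 -2.000e-03 -3.131e+00] [ 0.9 -0.1 -0.3]
L [ 35  36  36  61 110 134 134 134 134 134 134 134 133 132 131 130 128 128
 126 125 125 125 123 122 122 124 105  54  52  42] 
R [ 35  36  59  80  99 124 134 134 134 134 134 134 134 134 134 134 134 134
 134 134 134 134 134 134 134 134 137 117  63  58]
model tip [528.2  46.   63.9] mid px top [[301.4 272.1]] scene [[289.2 261.4]]
dark in top 301.23943661971833 288.14084507042253 71
[[ 35  36  35  34  36  35  35  34  35  35  36  36  35]
 [ 98  97  86  80  87  87  89  84  83  84  84  63  64]
 [134 127 117 117 102  29  30 116 134 133 134 134 133]
 [132 118 118 117  40  29  29  46 133 133 134 133 134]
 [126 118 118 117  41  34  30  50 134 134 134 133 133]
 [117 118 124 125  53  62  54  61 132 133 133 134 134]
 [118 120 134 133 129  63  63 135 134 134 134 134 134]
 [118 135 134 134 129  62  69 135 134 135 134 134 135]
 [125 135 134 134 129  63  73 134 134 134 135 134 133]
 [134 134 134 134 128  63  79 134 134 135 135 13
[... 1228 characters left out ...]
 107  95
  160 111]
 [ 99 141 137 136 138 139 139 138 138 136 125 128 137 137 137 119 137 117
   95 139]
 [ 70 103 139 137 139 140 138 138 138 139 139 140 137 138 138 141 124 124
  126  93]
 [ 65  70  97 139 138 139 141 138 137 140 140 139 140 139 137 137 140 132
  113 128]
 [ 46  70  72  99 141 137 139 138 138 139 137 141 138 139 139 135 136 136
  134 110]
 [ 12  39  68  72  98 137 137 142 136 137 139 135 139 138 137 137 139 138
  140 139]
 [  0   4  43  62  74  95 135 140 137 138 139 139 138 136 139 138 139 138
  140 134]
 [ 15  19  36  41  68  75  90 136 138 136 139 138 139 139 138 141 137 131
   79  41]
 [146  24  52  37  36  66  69  86 135 139 137 136 140 139 132 120  43  43
   37  48]]
```

Tip matches the model in both views. I'll lower to tip height about 49 and make two taps, stopping short of the nearest possible stop.

Call:
arm_command:
  targets:
    - [0, 0, 8, 0, 0]
    - [0, 0, 15, 0, 0]
    - [-5, 0, 15, 0, 0]
    - [-8, 0, 15, 0, 0]
    - [-8, 0, 15, 0, 0]

```text
t: 16.1
eef_pos: [411.5, 44.8, 112.0]
tcp_rot: [3.142, 0.001, -3.128]
ft_force: [0.8, -0.5, -0.5]
opening: 0.145
grip_force: 30.0
```

Call:
arm_command:
  targets:
    - [-3, 0, 0, 0, 0]
    - [-6, 0, 0, 0, 0]
    - [-9, 0, 0, 0, 0]
    - [-13, 0, 0, 0, 0]
    - [-13, 0, 0, 0, 0]

```text
t: 16.6
eef_pos: [424.4, 44.9, 111.9]
tcp_rot: [3.142, 0.001, -3.128]
ft_force: [-0.3, 0.2, -0.9]
opening: 0.146
grip_force: 30.0
```

Call:
arm_command:
  targets:
    - [5, 0, 0, 0, 0]
    - [10, 0, 0, 0, 0]
    - [10, 0, 0, 0, 0]

```text
t: 16.9
eef_pos: [412.9, 44.9, 111.9]
tcp_rot: [3.141, -0.0, -3.128]
ft_force: [0.4, -0.1, -1.4]
opening: 0.141
grip_force: 30.0
```

```bash
python3 p.py | grep -v '^[LR]'
python3 - <<'E'
from h import *
s,A,B=pickle.load(open("tl.pkl","rb"))
print(A["frame"][244:276:1,278:316:1].mean(2).astype(int).clip(0,199)//10)
E
```

```text
16.9 [412.9  44.9 111.9] [ 3.141 -0.    -3.128] [ 0.4 -0.1 -1.4]
 125 118 118 118 118 118 118 120 103  52  49  42] 
 134 134 134 134 134 134 134 134 137 117  63  58]
model tip [539.   46.5  50.2] mid px top [[301.6 268.1]] scene [[293.  264.8]]
dark in top 302.97435897435895 291.5897435897436 39
[[14  8  8 ...  9  9  8]
 [13  8  8 ...  9  9  9]
 [ 7  8  9 ...  9  9  9]
 ...
 [13 13 13 ...  9  9  9]
 [13 13 13 ...  8  9  9]
 [13 13 14 ...  8  9  9]]
```

Run:
```python
from h import *
s,A,B=pickle.load(open("tl.pkl","rb"))
g=A["frame"].mean(2).astype(int).clip(0,199)//10
print("     "," ".join(f"{i%100:2d}" for i in range(278,316)))
for r in range(246,276): print(r,"  "," ".join(f"{v:2d}" for v in g[r,278:316]))
v=np.array([626.64,45.26,.013])
for x in(-82.6,-72.6): print(x,(proj(A,place(v,[(x,55,59),(x,0,59),(x,-53,59)]))+[2.4,1.7]).round(1).tolist())
```

```text
78 79 80 81 82 83 84 85 86 87 88 89 90 91 92 93 94 95 96 97 98 99  0  1  2  3  4  5  6  7  8  9 10 11 12 13 14 15
246     7  8  9  8  1  0  1  1  0  1  1  0  1  1  2  3  5  6  8  8  8  7  5  4  3  3  3  3  3  1  4  8  8  9  9  9  9  9
247     7  8  9  8  2  1  0  0  0  1  1  2  4  5  5  8  7  7  7  5  4  3  3  3  3  4  5  7  7  4  4  8  8  9  9  9  9  8
248     7  8  9  7  2  1  1  2  2  4  5  5  8  7  8  7  5  4  3  3  3  3  4  5  7  9 10 10 10  9  5  8  8  9  9  9  9  9
249     7  8  9  8  2  2  3  5  6  8 10  8  7  5  4  4  3  3  4  4  5  7  9 10 10 10 10 10 10 10 10  8  8  8  9  9  9  8
250     9  8  9  8  6  6  7  7  7  9 13  9  5  4  3  3  4  5  6  8 10 10 10 10 10 10 10 10 10 10  9  8  8  9  9  9  9  8
251     8  8  9  8  8  7  6  5  5  6  8 13 10  7  5  6  8 10 10 10 10 10 10 10 10 10 10 10 10 10  9  8  8  8  9  9  9  8
252     8  8  8  7  6  5  4  4  4  6  7  8 12 14 12 10 10 10 10 10 10 10 10 10 10 10 10 10 10 10 10  8  8  9  9  9  9  8
253     7  5  5  4  4  3  3  3  5  6  8  8 10 12 15 13 10 10 10 10 10 10 10 10 10 10 10 10 10 10 10  8  8  8  9  9  9  8
254     4  4  4  3
[... 2053 characters left out ...]
4 14 14 13 13 13 13 13 13 13 14 13 13 13 13 13 13 13 14 14 14 13 13 13 13 11 10 12 10  8  8  9  8  9  9  9
272    13 13 13 13 14 13 13 13 13 14 14 13 14 13 13 13 13 13 13 13 13 14 13 13 13 13 13 11 11 10  9  8  8  9  9  8  9  9
273    13 13 13 14 13 13 13 13 13 13 13 13 13 14 13 13 13 13 13 13 14 13 13 13 14 13 13 12 12 11  8  8  8  9  9  9  9  9
274    13 13 13 13 13 14 13 14 13 13 14 13 13 13 13 13 13 13 14 13 13 13 13 13 14 13 13 13 12 11 10  8  8  9  8  8  9  9
275    13 13 14 13 13 13 13 13 13 13 13 13 13 13 13 13 13 13 13 13 14 14 14 13 13 13 13 13 12 11 10  8  8  9  8  8  9  9
-82.6 [[285.6, 252.1], [297.7, 262.2], [310.1, 272.5]]
-72.6 [[289.0, 251.0], [301.2, 260.9], [313.7, 271.1]]
```

The tray's bright edge moved about 5 px, i.e. 10 mm (front now about 554). I lower the tip 2 mm and tap on, watching force for the stop.

Call:
arm_command:
  targets:
    - [-5, 0, 2, 0, 0]
    - [-9, 0, 2, 0, 0]
    - [-12, 0, 2, 0, 0]
    - [-16, 0, 2, 0, 0]
    - [-20, 0, 2, 0, 0]

```text
t: 17.5
eef_pos: [434.0, 45.1, 109.9]
tcp_rot: [3.141, -0.0, -3.128]
ft_force: [-1.1, -0.6, 0.6]
opening: 0.144
grip_force: 30.0
```

Call:
arm_command:
  targets:
    - [0, 0, 0, 0, 0]
    - [0, 0, 0, 0, 0]

```text
t: 17.7
eef_pos: [434.0, 45.1, 109.9]
tcp_rot: [3.142, 0.0, -3.128]
ft_force: [-0.5, 0.8, -0.5]
opening: 0.142
grip_force: 30.0
```

Call:
arm_command:
  targets:
    - [5, 0, 0, 0, 0]
    - [10, 0, 0, 0, 0]
    - [10, 0, 0, 0, 0]

```text
t: 18.0
eef_pos: [422.9, 45.0, 110.0]
tcp_rot: [3.141, -0.0, -3.128]
ft_force: [-0.4, -0.7, 0.0]
opening: 0.144
grip_force: 30.0
```

Call:
arm_command:
  targets:
    - [-4, 0, 0, 0, 0]
    - [-8, 0, 0, 0, 0]
    - [-11, 0, 0, 0, 0]
    - [-14, 0, 0, 0, 0]
    - [-14, 0, 0, 0, 0]

```text
t: 18.5
eef_pos: [438.1, 45.1, 109.8]
tcp_rot: [3.142, -0.0, -3.128]
ft_force: [-0.5, -0.4, -0.1]
opening: 0.143
grip_force: 30.0
```

Call:
arm_command:
  targets:
    - [0, 0, 0, 0, 0]
    - [-2, 0, 0, 0, 0]
    - [-4, 0, 0, 0, 0]
    - [-4, 0, 0, 0, 0]

```text
t: 18.9
eef_pos: [442.0, 45.2, 109.9]
tcp_rot: [3.142, 0.0, -3.128]
ft_force: [-0.2, 0.2, 0.2]
opening: 0.142
grip_force: 30.0
```

```bash
cat > q.py <<'E'
from h import *;from cell import env
s=env.state();print(s["t"],s["eef_pos"].round(1),s["ft_force"].round(1),s["moment"].round(2))
A=env.read_camera("scene");B=env.read_camera("top");pickle.dump((s,A,B),open("tl.pkl","wb"))
g=A["frame"].mean(2).astype(int).clip(0,199)//10
print("     "," ".join(f"{i%100:2d}" for i in range(284,310)))
for r in range(244,272): print(r,"  "," ".join(f"{v:2d}" for v in g[r,284:310]))
E
python3 q.py
```

```text
18.9 [442.   45.2 109.9] [-0.2  0.2  0.2] [0.03 0.17 0.03]
      84 85 86 87 88 89 90 91 92 93 94 95 96 97 98 99  0  1  2  3  4  5  6  7  8  9
244     0  0  2  0  1  0  1  1  1  1  0  0  1  2  2  3  5  6  7  3  1  1  3  2  5  8
245     0  0  1  1  1  1  0  0  1  1  1  2  3  5  6  8  8  8  7  5  2  1  2  3  4  8
246     0  1  0  1  1  1  0  1  2  4  5  5  7  7  7  7  5  4  3  2  3  3  3  2  4  8
247     1  1  1  1  2  1  3  5  6 10 10  8  7  5  4  3  3  3  4  5  5  7  8  4  4  8
248     0  2  1  4  5  6  7  7  7  9 13 11  5  3  3  3  3  4  7  9 10 10 10  9  5  8
249     3  5  6  8  7  8  7  5  5  6  7 11 10  7  5  6  7 10 10 10 10 10 10 10 10  8
250     7  7  7  6  5  4  3  3  4  6  7  8 11 14 12 10 10 10 10 10 10 10 10 10  9  8
251     6  7  7  4  3  3  3  3  4  6  8  9 10 12 15 13 11 10 10 10 10 10 10 10 10  8
252     6  7  7  7  6  4  4  6  8  9 11 10  9  9 10 15 14 10 10 10 10 10 10 10  9  8
253     5  6  7  7  7  7  8 11 11 11 13 12 10  9  9 10 14 14 12 10 10 10 10 10 10  8
254     5  7  7  6  7  7  7  8  9 10 11 14 12 11  9  9 10 13 15 12 10 10 10 10  9  8
255    10 13 11  8  7 
[... 722 characters left out ...]
 0  4  9 13 12 10  8
264    12 12 12 12 12 12 12 12 12 12 12 12 12 12 11 11  8  5  3  5  8 11 11 11  9  8
265    13 13 13 13 13 13 13 13 13 13 14 13 13 13 12 12 12 11 10 11 12 11 11 10  8  8
266    13 13 13 13 13 13 13 13 13 13 13 13 13 13 13 13 12 11 12 12 11 12 11 11  8  8
267    13 13 13 13 13 13 13 13 13 13 13 13 14 13 13 13 13 12 12 12 11 12 11 11  9  8
268    14 13 13 13 13 13 13 13 14 13 13 13 13 13 13 13 13 13 12 12 12 11 12 11  9  8
269    13 13 13 14 13 13 13 13 13 13 13 13 13 13 13 14 13 13 13 13 12 12 12 11  9  8
270    13 13 13 13 13 13 13 13 13 13 13 13 13 13 13 13 13 14 13 13 12 12 12 11  9  7
271    13 13 13 13 13 13 13 13 13 13 13 13 13 13 13 14 13 13 13 13 13 12 11 11  9  8
```

Still tracking the tip (front about 572, no stop yet). Draw back and keep tapping in small steps.

Call:
arm_command:
  targets:
    - [5, 0, 0, 0, 0]
    - [10, 0, 0, 0, 0]
    - [10, 0, 0, 0, 0]

```text
t: 19.3
eef_pos: [431.0, 45.1, 109.9]
tcp_rot: [3.141, -0.0, -3.128]
ft_force: [1.3, -0.8, -0.7]
opening: 0.145
grip_force: 30.0
```

Call:
arm_command:
  targets:
    - [-5, 0, 0, 0, 0]
    - [-9, 0, 0, 0, 0]
    - [-11, 0, 0, 0, 0]
    - [-13, 0, 0, 0, 0]
    - [-13, 0, 0, 0, 0]

```text
t: 19.8
eef_pos: [444.3, 45.3, 109.7]
tcp_rot: [3.141, -0.002, -3.128]
ft_force: [-3.6, -0.3, 1.0]
opening: 0.143
grip_force: 30.0
```

Call:
arm_command:
  targets:
    - [-1, 0, 0, 0, 0]
    - [-2, 0, 0, 0, 0]
    - [-2, 0, 0, 0, 0]

```text
t: 20.1
eef_pos: [445.0, 45.4, 109.7]
tcp_rot: [3.141, -0.004, -3.128]
ft_force: [-9.6, 0.2, 7.6]
opening: 0.143
grip_force: 30.0
```

Call:
arm_command:
  targets:
    - [-1, 0, 0, 0, 0]
    - [-2, 0, 0, 0, 0]
    - [-2, 0, 0, 0, 0]

```text
t: 20.4
eef_pos: [445.5, 45.5, 109.7]
tcp_rot: [3.141, -0.007, -3.128]
ft_force: [-16.7, -1.1, 12.3]
opening: 0.145
grip_force: 30.0
```

```bash
python3 q.py | sed -n '1,18p'
```

```text
20.4 [445.5  45.5 109.7] [-16.7  -1.1  12.3] [-0.02  3.08 -0.03]
      84 85 86 87 88 89 90 91 92 93 94 95 96 97 98 99  0  1  2  3  4  5  6  7  8  9
244     0  1  1  1  1  0  0  0  0  0  1  1  0  1  2  3  5  6  7  2  1  2  2  2  4  8
245     1  1  1  1  0  0  0  0  1  1  0  1  3  5  5  8  8  7  7  5  2  1  1  2  4  8
246     0  1  1  0  0  1  0  1  2  4  6  6  8  8  8  7  5  4  3  3  3  3  2  2  4  8
247     1  1  0  1  1  2  3  5  6 10 11 10  7  5  4  3  3  3  4  4  5  7  7  4  4  8
248     1  1  2  3  5  6  7  7  7  8 11 12  8  4  3  3  4  5  8 10 10 10 10  9  5  8
249     3  5  6  7  7  7  7  5  5  6  7  9 12  9  7  7  9 10 10 10 10 10 10 10  9  8
250     6  6  7  7  5  4  3  3  3  5  7  7  9 15 14 10 10 10 10 10  9 10 10 10  9  8
251     6  6  6  5  4  3  2  3  4  5  8  9  9 10 13 14 11 10 10 10 10 10 10 10  9  8
252     6  6  7  7  6  5  3  6  8  9 11 12  9  9 10 12 15 12 10 10 10 10 10 10  9  8
253     4  6  6  7  7  7  7 10 11 11 12 12 12  9  9  9 12 15 13 10 10 10 10 10  9  8
254     5  7  8  7  7  7  7  7  8 10 10 11 13 12 10  9  9 11 15 14 10 10 10 10 10  8
255    10 13 13 11  8  7  7  7  7  7  8 10 10 13 12 10  9  9  9 13 14 12 10 10 10  8
256    13 13 13 13 12  8  7  7  7  7  7  7  8 10 13 12 10  8  9 10 12 15 13 10  9  8
257    13 13 13 13 13 12 11  8  6  6  7  7  7  7  9 10  7  8  9  9 10 12 15 13 10  8
258    13 13 13 13 13 13 13 11  9  8  7  6  7  6  5  5  2  1  3  7  8  9 11 15 13  8
259    13 13 13 13 13 13 13 13 12 11  9  7  7  7  6  6  5  3  1  1  3  6  9 10 13  8
```

The stop is found (force jumped to about 17 N, tray firm against it). I draw the stick out carefully, rise, and turn back.

Call:
arm_command:
  targets:
    - [5, 0, 0, 0, 0]
    - [15, 0, 0, 0, 0]
    - [25, 0, 0, 0, 0]
    - [36, 0, 0, 0, 0]
    - [46, 0, 0, 0, 0]

```text
t: 21.0
eef_pos: [401.9, 44.6, 110.0]
tcp_rot: [3.142, 0.0, -3.128]
ft_force: [-0.1, 0.3, -0.9]
opening: 0.144
grip_force: 30.0
```

Call:
arm_command:
  targets:
    - [0, 0, 0, 0, 0]
    - [0, 0, -20, 0, 0]
    - [0, 0, -45, 0, 0]
    - [0, 0, -65, 0, 0]
    - [0, 0, -65, 0, 0]

```text
t: 21.5
eef_pos: [404.2, 44.6, 176.9]
tcp_rot: [-3.141, 0.005, -3.128]
ft_force: [0.0, 0.2, -0.1]
opening: 0.148
grip_force: 30.0
```

Call:
arm_command:
  targets:
    - [0, 0, 0, 8, 0]
    - [0, 0, 0, 16, 0]
    - [0, 0, 0, 24, 0]
    - [0, 0, 0, 32, 0]
    - [0, 0, 0, 40, 0]

```text
t: 22.0
eef_pos: [402.7, 44.7, 174.0]
tcp_rot: [-3.141, -0.001, 2.451]
ft_force: [-0.4, -0.4, -1.0]
opening: 0.143
grip_force: 30.0
```

```bash
python3 q.py | sed -n '1,18p'
```

```text
22.0 [402.7  44.7 174. ] [-0.4 -0.4 -1. ] [-0.01  0.01 -0.05]
      84 85 86 87 88 89 90 91 92 93 94 95 96 97 98 99  0  1  2  3  4  5  6  7  8  9
244     1  0  0  1  1  0  0  1  0  1  0  1  1  2  1  3  5  6  7  3  0  1  2  2  4  8
245     1  0  0  1  0  0  0  0  1  0  1  2  3  5  6  8  8  7  7  5  2  1  1  2  4  8
246     1  0  1  1  1  0  1  2  2  4  6  6  7  7  8  6  5  4  4  2  3  2  2  1  4  8
247     0  0  1  0  1  2  3  5  6  9 11 10  7  5  4  3  3  3  4  5  6  7  7  4  4  8
248     1  1  1  3  4  5  7  7  7  8 10 12  8  4  3  4  5  5  8 11 10 10 10  9  6  8
249     3  5  5  7  7  7  7  5  5  5  6  8 12  9  6  8 10 10 10 10 10 10 10 10  9  8
250     7  7  7  6  5  4  3  3  3  6  7  7 10 15 13 11 10 10 10 10 10 10 10  9  9  7
251     7  6  4  3  3  2  3  3  4  5  7  8  9 10 13 15 12 10 10  9  9 10 10 10  9  8
252     8  7  5  3  3  4  3  6  8  8 11 12  9  9 10 12 15 12 10 10 10 10 10 10  9  8
253     8  8  7  6  5  8  9 11 12 11 11 12 12  9  9  9 11 15 12 10  9 10 10 10  9  8
254     7  7  8  8  9 10 11 11 12 11 10 11 13 12 10  9  9 10 15 13 11 10 10 10  9  8
255     7  7  7  8  8  8 10 11 11 11 11 10 10 13 12 10  9  9 10 14 15 11 10  9  9  8
256    12 10  7  7  8  8  8  9 11 10 10 11 10 10 13 12 11  9  9 10 12 15 12 10  9  8
257    13 13 11  8  7  8  8  8  8  5  2  6 10 10 11 12 12 12  9  9  9 11 15 13 10  8
258    13 13 13 12  9  7  8  8  7  4  1  2  5  9 11 10 11 12 12 10  9  9 10 15 13  8
259    13 13 13 13 12  9  7  8  7  2  1  1  1  3  8 10 10 10 13 12 10  9  9 10 12  8
```

Tray edge is unchanged after withdrawal, so it's home. Next, to the block.

Call:
arm_command:
  targets:
    - [20, 26, 0, 0, 0]
    - [48, 62, 0, 0, 0]
    - [76, 98, 0, 0, 0]
    - [104, 134, 0, 0, 0]
    - [130, 168, 0, 0, 0]

```text
t: 22.6
eef_pos: [408.0, 259.0, 174.4]
tcp_rot: [-3.141, -0.0, 2.462]
ft_force: [1.4, -0.9, -0.2]
opening: 0.146
grip_force: 30.0
```

Call:
arm_command:
  targets:
    - [28, 36, 0, 0, 0]
    - [55, 71, 0, 0, 0]
    - [70, 91, 0, 8, 0]
    - [70, 91, 0, 16, 0]
    - [70, 91, 0, 24, 0]

```text
t: 23.1
eef_pos: [411.3, 372.6, 173.8]
tcp_rot: [-3.14, 0.0, 2.039]
ft_force: [-0.3, -0.6, -1.1]
opening: 0.146
grip_force: 30.0
```

Call:
arm_command:
  targets:
    - [0, 0, 0, 8, 0]
    - [0, 0, 0, 16, 0]
    - [0, 0, 0, 24, 0]
    - [0, 0, 0, 26.4, 0]
    - [0, 0, 0, 26.4, 0]

```text
t: 23.6
eef_pos: [411.6, 371.7, 174.2]
tcp_rot: [-3.141, 0.0, 1.581]
ft_force: [0.4, 0.5, -0.9]
opening: 0.145
grip_force: 30.0
```

```bash
python3 w.py w4
python3 - <<'E'
from h import *;from cell import env
s=env.state();print(s["eef_pos"],s["tcp_rot"])
A=env.read_camera("scene");B=env.read_camera("top");pickle.dump((s,A,B),open("tl.pkl","wb"))
a=A["frame"][:,:,::-1][190:270,170:250];b=B["frame"][:,:,::-1][280:350,160:250]
w=cv2.imread("pics/w4.png")
out=np.zeros((600,800,3),np.uint8)
out[:400,:400]=cv2.resize(a,(400,400),interpolation=cv2.INTER_CUBIC);out[:311,400:800]=cv2.resize(b,(400,311),interpolation=cv2.INTER_CUBIC)
out[400:600,400:800]=cv2.resize(w[340:440,220:420],(400,200));
cv2.imwrite("pics/ins.png",cv2.convertScaleAbs(out,alpha=1.3,beta=15))
E
```

```text
23.6 [411.63488799 371.74519086 174.24738884] [-3.14110478e+00  2.68781947e-04  1.58052452e+00] [6.15395845e-01 3.98684437e-01 1.74084441e+00 6.73621095e-05
 1.00261791e+00 6.05631449e-01]
[411.65942053 371.73836096 174.32523888] [-3.14113072e+00  2.69341650e-04  1.58150717e+00]
```

View pics/ins.png

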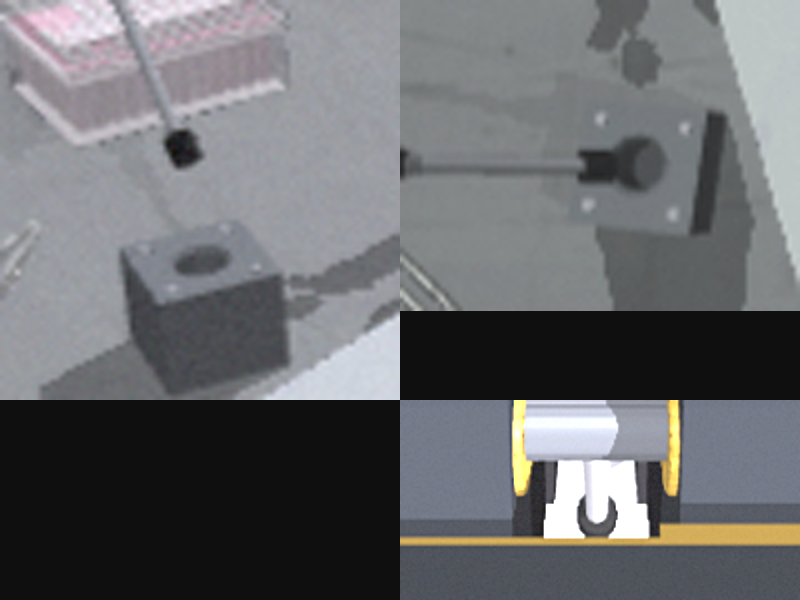

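Tip at scene (206.8,219.6), top (205,317.3), wrist (318.5,397.5); hole at scene (210.5,242.4), top (214,316.7). I'll solve the offset.

Run:
```python
from h import *
s,A,B=pickle.load(open("tl.pkl","rb"));s2,c=pickle.load(open("w.pkl","rb"));T=Tw(s2,c)
psi=s["tcp_rot"][2];G=s["eef_pos"]+[0,0,19]
def u(a,p=psi): return np.array([np.cos(p)*np.sin(a),np.sin(p)*np.sin(a),np.cos(a)])
for b in([2.4,1.7],[1.5,2]):
  for L0 in (None,1.417):
    def res(q):
        L=q[1] if L0 is None else L0
        M=G-L*100*u(q[0],psi+q[2])
        return np.r_[proj(B,M)[0]-[205,317.3],(proj(A,M)[0]+b-[206.8,219.6]),(proj(c,M,T)[0]-[318.5,397.5]),q[2]*50]
    r=least_squares(res,[1,1.4,0],loss='soft_l1');q=r.x;L=q[1] if L0 is None else L0
    print(b,L,np.degrees(q[0]),r.fun.round(1),"tip",(G-(L*100+8)*u(q[0],psi+q[2])).round(1))
  print("hole scene",plane(A,np.array([210.5,242.4])-b,55).round(1))
print("hole top",plane(B,(214,316.7),55).round(1))
for n,I in(("top",B["frame"]),):print(I[308:326:1,194:224:1].mean(2).astype(int)//10)
```

```text
[2.4, 1.7] 1.417134419005792 57.505769588078515 [-1.5 -0.5  1.8  0.6 -0.4  0.1  0.1] tip [413.4 245.5 112.9]
[2.4, 1.7] 1.417 57.50772832387032 [-1.5 -0.5  1.8  0.6 -0.4  0.1  0.1] tip [413.4 245.5 112.9]
hole scene [[410.7 249.6  55. ]]
[1.5, 2] 1.41383688816889 57.56543180941006 [-1.6 -0.5  0.9  0.7 -0.4  0.2  0.2] tip [413.4 245.7 113.2]
[1.5, 2] 1.417 57.51802993031788 [-1.5 -0.5  1.   0.9 -0.4  0.2  0.2] tip [413.4 245.5 112.9]
hole scene [[413.2 249.7  55. ]]
hole top [[414.  243.6  55. ]]
[[ 8  8  8  8  8  8  8  8  8  8  8  9  8  8  8  8  8  8  8  8  8  8  8  8
   8  8  8  8  8 11]
 [ 8  8  8  8  8  8  8  8  8  8  8  8  8  8  8  8  8  8  8  7  7  8  8  8
   8  8  8  8  8 11]
 [ 8  8  8  8  8  8  8  8  8  8  8  8  8  8  8  8  7  7  7  6  6  7  7  7
   8  8  8  8  8  8]
 [ 8  8  8  8  8  8  8  8  8  8  8  8  8  8  8  7  5  4  4  4  4  4  5  6
   7  8  8  8  8  8]
 [ 8  8  8  8  8  8  8  8  8  8  8  8  8  8  7  5  4  3  3  3  3  3  5  5
   6  8  8  8  8  8]
 [ 8  8  8  8  8  8  6  6  6  6  6  6  6  6  4  4  3  3  3  3  4  4  5  5
   5  7  8  8  8  8]
 [ 8  8  8  8  8  7  3  2  2 
[... 411 characters left out ...]
5  5  5  5  5
   5  6  7  8  8  8]
 [ 7  7  7  7  6  6  2  2  2  1  1  1  2  2  2  2  2  2  3  4  5  5  5  5
   5  7  8  8  8  8]
 [ 8  7  8  8  8  7  3  3  2  3  3  3  3  2  4  3  2  2  2  4  5  5  5  5
   6  7  8  8  8  8]
 [ 8  7  8  8  8  8  6  6  5  5  6  6  6  5  6  5  3  3  2  3  4  5  5  6
   7  8  8  8  8  8]
 [ 8  8  8  8  8  8  8  8  8  8  8  8  8  8  7  6  5  4  4  4  4  5  6  7
   8  8  8  8  8  8]
 [ 8  8  8  8  8  8  8  8  8  8  8  8  8  8  8  7  7  6  6  6  6  7  7  8
   8  8  8  8  8  8]
 [ 8  8  8  8  8  8  8  9  9  8  8  8  8  8  8  8  8  7  7  7  7  8  8  8
   8  8  8  8  8  8]
 [ 9  8  8  8  8  8  8 11 11 10  8  8  8  8  8  8  8  8  8  8  8  8  8  8
   8  8  8  8  8  8]]
```

Hole at about (414,246), tip (413.5,245,113), lean 57.5°. I'll lower the leaning tip into the hole, then bring the stick upright against the far wall.

Call:
arm_command:
  targets:
    - [-5, 0.5, 20, 0, 0]
    - [-5, 0.5, 40, 0, 0]
    - [-5, 0.5, 50, 0, 0]
    - [-5, 0.5, 55, 0, 0]
    - [-5, 0.5, 55, 0, 0]

```text
t: 24.25
eef_pos: [412.2, 366.8, 119.7]
tcp_rot: [-3.141, 0.0, 1.578]
ft_force: [-1.0, 1.0, -0.1]
opening: 0.143
grip_force: 30.0
```

Call:
arm_command:
  targets:
    - [0, 0, 3, 0, 0]
    - [0, 0, 6, 0, 0]
    - [0, 0, 9, 0, 0]
    - [0, 0, 9, 0, 0]

```text
t: 24.65
eef_pos: [412.2, 366.7, 110.8]
tcp_rot: [-3.141, 0.0, 1.577]
ft_force: [-0.1, -0.2, 0.0]
opening: 0.142
grip_force: 30.0
```

Call:
arm_command:
  targets:
    - [-7, 0, -7, 0, 0]
    - [-15, 0, -14.5, 0, 0]
    - [-22, 0, -21.5, 0, 0]
    - [-28.5, 0, -28.5, 0, 0]
    - [-28.5, 0, -28.5, 0, 0]

```text
t: 25.15
eef_pos: [412.8, 337.5, 140.8]
tcp_rot: [3.14, -0.001, 1.576]
ft_force: [-0.2, -0.2, -0.5]
opening: 0.145
grip_force: 30.0
```

Call:
arm_command:
  targets:
    - [-7.5, 0, -6, 0, 0]
    - [-15.5, 0, -12, 0, 0]
    - [-24.5, 0, -17, 0, 0]
    - [-33.5, 0, -21.5, 0, 0]
    - [-33.5, 0, -21.5, 0, 0]

```text
t: 25.65
eef_pos: [412.8, 303.8, 161.7]
tcp_rot: [3.141, -0.0, 1.576]
ft_force: [-0.3, 1.0, 0.1]
opening: 0.146
grip_force: 30.0
```

```bash
cat > r.py <<'E'
from h import *;from cell import env
s=env.state();print(s["t"],s["eef_pos"].round(1),s["ft_force"].round(1))
A=env.read_camera("scene");G=s["eef_pos"]+[0,0,19];g=A["frame"].mean(2).astype(int)//10
for th in range(-5,46,10):
    a=np.radians(th);u=np.array([0,np.sin(a),np.cos(a)]);print(th,(proj(A,G-np.outer([40,70,100,130,150],u))+[2,1.8]).round(0).astype(int).tolist(),"tip",(G-150*u).round(0))
print("     "," ".join(f"{i%100:2d}" for i in range(194,222)))
for r in range(204,250,2): print(r,"  "," ".join(f"{v:2d}" for v in g[r,194:222]))
E
python3 r.py
```

```text
25.65 [412.8 303.8 161.7] [-0.3  1.   0.1]
-5 [[198, 204], [199, 214], [200, 223], [201, 233], [201, 239]] tip [413. 317.  31.]
5 [[199, 205], [201, 215], [203, 226], [204, 237], [205, 243]] tip [413. 291.  31.]
15 [[200, 205], [203, 217], [205, 228], [208, 239], [209, 246]] tip [413. 265.  36.]
25 [[201, 205], [205, 217], [208, 228], [211, 240], [213, 247]] tip [413. 240.  45.]
35 [[202, 205], [206, 216], [210, 228], [214, 239], [216, 247]] tip [413. 218.  58.]
45 [[203, 204], [207, 215], [212, 226], [216, 237], [219, 244]] tip [413. 198.  75.]
      94 95 96 97 98 99  0  1  2  3  4  5  6  7  8  9 10 11 12 13 14 15 16 17 18 19 20 21
204    11 11 10 10 10  9 10 10  9  8  9 10 10  9 10  9  9 10 10  9  9 10  9  9 10  9  9  9
206    10  9  9 10 10  9  9 10 10  9  9 10 11  9 10 10 10 10 10  9 10 10  9  9 10 10 10 12
208    10  9  9 10  9  9  9 10  9  9  9  9 10 11 10 10  9 10 10 10 11 13 13 13 14 14 14 13
210    10  9  9  9 10 10 10  9 10 10  9  9  9 10 12 13 13 14 14 13 13 13 12 10 10 10 10 10
212    10 10  9 10 11 11 11 12 13 13 13 12  9  9 10 10  8  7 10 10 10 10 10 10 10 10 10 10
214
[... 934 characters left out ...]
 11 10 10  9  9  9 10 10 10 10 10 10  8  5  1  1  1  1  5 10 11
236    10 10 11 11 11 10 11 10 10 10 10  9  9  9  9  9  9  9  8  7  2  1  1  1  1  1  5 10
238    10 10 10  9 10  9  9  9  9  9  9  9  9  9  9  9  9  9  8  7  4  0  1  2  2  1  2  7
240     7  9  8  9 10  9  8  9  9  9  9  8  7  7  6  6  5  5  5  5  5  3  1  3  4  6  9  9
242     5  6  9  9  9  9  9  9  9  9  8  6  4  4  5  4  4  5  4  5  4  5  8  8  8  9  9  9
244     7  4  4  7  9  9  9  9  9  9  9  7  5  4  5  5  5  5  6  8  9  9  8  8  8  8  8  8
246     8  4  4  4  6  8  9  9  9  9  9  9  9  9  9  9  9  9  9  9  9  9  7  7  7  6  5  4
248    10  4  4  4  4  4  7  9  9  9 10  9  9  8  9  8  8  6  6  4  4  4  4  4  4  4  4  4
```

The tip climbed out over the far rim (lean is now about 44°). With the smaller lean it can go much deeper. I'll raise it, bring it back over the hole and re-measure numerically.

Call:
arm_command:
  targets:
    - [0, 0, -15, 0, 0]
    - [10, 0, -35, 0, 0]
    - [25, 0, -40, 0, 0]
    - [40, 0, -40, 0, 0]
    - [40, 0, -40, 0, 0]

```text
t: 26.2
eef_pos: [412.0, 346.5, 199.9]
tcp_rot: [-3.141, 0.0, 1.579]
ft_force: [1.0, -1.0, -0.6]
opening: 0.142
grip_force: 30.0
```

```bash
cat > m.py <<'E'
from h import *;from cell import env
s=env.state();c=env.read_camera("wrist");A=env.read_camera("scene");B=env.read_camera("top");T=Tw(s,c)
psi=s["tcp_rot"][2];G=s["eef_pos"]+[0,0,19];print(s["t"],G.round(1),psi)
u=lambda a,p=psi:np.array([np.cos(p)*np.sin(a),np.sin(p)*np.sin(a),np.cos(a)])
print("pred 44: scene",proj(A,G-141.7*u(.77))+[2.4,1.7],"top",proj(B,G-141.7*u(.77)),"wr",proj(c,G-141.7*u(.77),T))
def blob(I,x0,y0,x1,y1,t):
    m=(I[y0:y1,x0:x1].mean(2)<t).astype(np.uint8);n,l,st,ce=cv2.connectedComponentsWithStats(m)
    return [(st[i].tolist(),(ce[i]+[x0,y0]).round(1).tolist()) for i in range(1,n) if st[i,4]>12]
print("scene blobs",blob(A["frame"],185,195,230,238,35));print("top blobs",blob(B["frame"],185,300,225,335,32))
w=c["frame"].mean(2).astype(int)//10
print("wr      "," ".join(f"{i%100:2d}" for i in range(296,342,2)))
for r in range(336,412,3): print(r,"  "," ".join(f"{v:2d}" for v in w[r,296:342:2]))
E
python3 m.py
```

```text
26.2 [412.  346.5 218.9] 1.5787728272317985
pred 44: scene [[209.16496364 220.93875894]] top [[205.50104571 317.10197557]] wr [[317.49336657 354.7573137 ]]
scene blobs [([20, 18, 7, 7, 35], [208.0, 216.0])]
top blobs [([22, 13, 9, 9, 53], [211.2, 317.1])]
wr       96 98  0  2  4  6  8 10 12 14 16 18 20 22 24 26 28 30 32 34 36 38 40
336     6  6  6  6  6  6  6  6  6  6  6  5  5  5  5  5  5  5  5  5  5  5  5
339     7  7  7  7  7  7  7  7  7  7  8  8  7  5  5  5  5  5  5  5  6  6  6
342     8  8  8  8  8  8  8  8  8  8  8  8  8  6  6  6  6  6  6  6  6  6  6
345    11 11 11 11 11 11 10 11 11 11 11 10 11 11 11  7  7  7  7  7  7  7  7
348    11 11 11 11 11 11 11 11 11 11 11 11 11 11 11  7  7  7  7  7  7  7  7
351    13 13 13 13 13 13 13 13 13 13 13 13 13 13 13 14  7  7  7  7  7  8  7
354    12 12 12 12 12 12 12 12 12 12 12 12 12 12 12 13  7  7  7  7  7  7  7
357    11 11 11 11 11 11 11 11 11 11 11 11 11 11 11 12  7  7  7  7  7  7  7
360    11 11 11 11 11 11 11 11 11 11 11 11 11 11 11  7  7  7  7  7  7  7  7
363    11 11 11 11 11 11 11 11 11 10 11 11 11 11 10  7  7  7  7  7  7  7  7
366   
[... 509 characters left out ...]
3 23 23 23  8  3
387     2 25 23 23 23 23 25  0  3  4  3  3  4  4  3  3 24 23 23 23 23  9  3
390     0 24 23 23 23 23 23 25  7  0  2  2  2  0 17 24 23 23 23 23 23 20  2
393    24 23 23 23 23 23 23 23 23 24 25 18 25 24 23 23 23 23 23 23 23 23 24
396    23 23 23 23 23 23 23 23 23 23 23 23 23 23 23 23 23 23 23 23 23 23 23
399    23 23 23 23 23 23 23 23 23 23 23 23 23 23 23 23 23 23 23 23 23 23 23
402    23 23 23 23 23 23 23 23 23 23 23 23 23 23 23 23 23 23 23 23 23 23 23
405    23 23 23 23 23 23 23 23 23 23 23 23 23 23 23 23 23 23 23 23 23 23 23
408    21 21 21 21 21 21 21 21 21 21 21 21 21 21 21 21 21 21 21 21 21 21 21
411     7  7  7  7  7  7  7  7  7  7  7  7  7  7  7  7  7  7  7  7  7  7  7
```

```bash
cat >> m.py <<'E'
import sys
if len(sys.argv)>1:
    sc=np.array(eval(sys.argv[1]));wr=np.array(eval(sys.argv[2]))
    for L0 in(None,1.417):
        def res(q):
            M=G-(L0 or q[1])*100*u(q[0]);return np.r_[(proj(A,M)[0]+[2.4,1.7]-sc),proj(c,M,T)[0]-wr]
        r=least_squares(res,[.8,1.4]);L=L0 or r.x[1];print(L,np.degrees(r.x[0]),r.fun.round(1),"tip",(G-(L*100+8)*u(r.x[0])).round(1))
E
python3 m.py "(208,216)" "(318,382)" | tail -2; python3 - <<'E'
E
```

```text
1.3546387367278716 53.55889094679464 [ 2.3 -0.8 -0.5 -0.2] tip [412.7 229.3 133.7]
1.417 52.784505031045185 [ 3.2  1.8 -0.5  0.1] tip [412.8 225.5 128.4]
```

Lean is 53°, too much for the hole's edge to hold. I'll instead upright the stick by pressing its tip against the block's outer left face, which is 55 mm high, then insert it upright.

Call:
arm_command:
  targets:
    - [30, 0, 0, 0, 0]
    - [60, 0, 0, 0, 0]
    - [64, 0, 20, 0, 0]
    - [64, 0, 50, 0, 0]
    - [64, 0, 75, 0, 0]

```text
t: 27.0
eef_pos: [411.8, 408.6, 124.6]
tcp_rot: [-3.141, 0.0, 1.577]
ft_force: [-0.3, 0.5, -0.7]
opening: 0.144
grip_force: 30.0
```

Call:
arm_command:
  targets:
    - [0, 0, 15, 0, 0]
    - [0, 0, 26, 0, 0]
    - [0, 0, 26, 0, 0]

```text
t: 27.3
eef_pos: [411.7, 408.2, 98.8]
tcp_rot: [-3.14, 0.001, 1.577]
ft_force: [0.6, -0.8, -0.0]
opening: 0.145
grip_force: 30.0
```

Call:
arm_command:
  targets:
    - [-10, 0, -6, 0, 0]
    - [-22, 0, -13.5, 0, 0]
    - [-30, 0, -20, 0, 0]
    - [-37, 0, -27, 0, 0]
    - [-37, 0, -27, 0, 0]

```text
t: 27.8
eef_pos: [412.7, 371.1, 128.6]
tcp_rot: [3.14, -0.001, 1.576]
ft_force: [0.4, 0.9, -0.4]
opening: 0.143
grip_force: 30.0
```

```bash
python3 r.py | sed -n '1,7p'; python3 m.py | sed -n '1,4p'
```

```text
27.8 [412.7 371.1 128.6] [ 0.4  0.9 -0.4]
-5 [[190, 205], [191, 215], [192, 224], [192, 233], [193, 239]] tip [413. 384.  -2.]
5 [[191, 206], [192, 217], [194, 227], [196, 237], [197, 243]] tip [413. 358.  -2.]
15 [[192, 207], [194, 218], [196, 228], [199, 239], [200, 246]] tip [413. 332.   3.]
25 [[193, 207], [196, 218], [199, 229], [202, 240], [203, 247]] tip [413. 308.  12.]
35 [[193, 207], [197, 218], [200, 228], [204, 239], [206, 246]] tip [413. 285.  25.]
45 [[194, 206], [198, 216], [202, 227], [206, 237], [209, 244]] tip [413. 265.  42.]
27.85 [412.6 371.4 147. ] 1.5765285893046737
pred 44: scene [[208.0982573  241.56934755]] top [[202.35469988 316.71328613]] wr [[317.28925138 354.88909735]]
scene blobs [([2, 0, 7, 9, 45], [190.0, 198.8])]
top blobs [([24, 13, 4, 9, 24], [210.5, 316.8]), ([8, 14, 6, 6, 27], [196.2, 316.6])]
```

Tip appears in the top view at (196.2,316.6), i.e. against the block face with a lean of about 36°; it's working. Continue to upright.

Call:
arm_command:
  targets:
    - [-8, 0, -6, 0, 0]
    - [-16, 0, -11.5, 0, 0]
    - [-25, 0, -16.5, 0, 0]
    - [-34, 0, -20.5, 0, 0]
    - [-43, 0, -24, 0, 0]

```text
t: 28.5
eef_pos: [412.5, 327.9, 151.4]
tcp_rot: [3.141, -0.0, 1.577]
ft_force: [-0.2, 1.7, -1.6]
opening: 0.145
grip_force: 30.0
```

Call:
arm_command:
  targets:
    - [-9, 0, -3, 0, 0]
    - [-18, 0, -5, 0, 0]
    - [-27, 0, -6, 0, 0]
    - [-36, 0, -7, 0, 0]
    - [-45, 0, -7, 0, 0]

```text
t: 29.0
eef_pos: [412.8, 283.1, 158.1]
tcp_rot: [3.141, -0.0, 1.577]
ft_force: [0.4, 1.9, 0.3]
opening: 0.146
grip_force: 30.0
```

Call:
arm_command:
  targets:
    - [-5, 0, 0, 0, 0]
    - [-9, 0, 0, 0, 0]
    - [-9, 0, 0, 0, 0]
    - [0, 0, 0, 0, 0]
    - [5, 0, -50, 0, 0]

```text
t: 29.5
eef_pos: [410.5, 288.2, 203.6]
tcp_rot: [-3.132, 0.005, 1.577]
ft_force: [1.4, 0.4, -0.6]
opening: 0.145
grip_force: 30.0
```

```bash
python3 m.py | sed -n '1,4p'; python3 r.py
```

```text
29.5 [410.5 288.2 222.6] 1.5772219890964245
pred 44: scene [[218.2899784 229.3803185]] top [[232.09224605 318.66059572]] wr [[318.37167465 353.98090013]]
scene blobs [([12, 19, 5, 6, 26], [199.0, 216.1])]
top blobs [([24, 13, 4, 9, 23], [210.4, 317.0])]
29.65 [413.5 290.  209.6] [ 0.1 -0.1 -1.8]
-5 [[199, 188], [200, 199], [200, 209], [201, 219], [202, 225]] tip [413. 303.  79.]
5 [[200, 189], [202, 201], [203, 212], [205, 222], [206, 230]] tip [413. 277.  79.]
15 [[201, 190], [203, 202], [206, 213], [208, 225], [210, 232]] tip [413. 251.  84.]
25 [[202, 190], [205, 202], [208, 214], [211, 225], [213, 233]] tip [413. 227.  93.]
35 [[203, 189], [207, 201], [210, 213], [214, 224], [217, 232]] tip [413. 204. 106.]
45 [[203, 188], [208, 200], [212, 211], [217, 222], [220, 230]] tip [413. 184. 123.]
      94 95 96 97 98 99  0  1  2  3  4  5  6  7  8  9 10 11 12 13 14 15 16 17 18 19 20 21
204    11 11 10  7  7  7 10 10 10  9 10 10  9 10 10  9  9 10 10  9  9 10  9  9  9  9  9  9
206    10  9  9  7  7  7  9 10 10  9 10  9  9  9 10 10 10 10 10  9 10 10 10  9 10  9 10 12
208    10  9  9  7  7 
[... 1188 characters left out ...]
 11 10 10  9  9 10 10 10 11 10 10 10  9 10  9  9  9 10 11 11 10
236    10 10 11 11 10 11 10 10 10  9  9  9 10  9  9  9  9  9  9  9  9 10  8  9  9  9 10 11
238    10 10 10 10 10  9  9  9  9  9  9  9  9  9  9  9  9  8  9  9  9  9  9  9  9  9  9 10
240     7  9  9  8 10  9  8  9  9  9  9  8  7  7  6  6  5  5  6  6  6  7  9  9  9  9  9  9
242     6  5  9  9  9  9  9  9  9  8  8  6  4  4  4  5  5  5  4  5  4  6  8  9  9  9  9 10
244     7  4  4  7  9  9  9  9  9  9  8  7  5  5  5  5  5  5  6  7  9  9  9  9  9  9  8  9
246     8  3  4  4  6  9  9  9  9  9  9  9  9  9  9  9  9  9  9  9  8  8  8  8  7  6  5  4
248    10  4  4  3  4  5  7  9  9  9 10  9  9  8  9  8  8  6  6  4  4  5  4  4  4  5  4  4
```

The stick is now near upright, tip at scene (199.4,218). I'll get the tip position by intersecting the ray with the plane x=413.

Run:
```python
from h import *;from cell import env
A=env.read_camera("scene");s=env.state();print(s["eef_pos"],s["tcp_rot"])
T=A["world_from_camera"]
def xpl(uv,x):
    d=T[:3,:3]@np.r_[(np.array(uv)-[A["cx"],A["cy"]])/K(A),1];return T[:3,3]+d*(x-T[0,3])/d[0]
for b in([2.4,1.7],[1.5,2]):
    print(xpl(np.array([199.4,220.3])-b,413.4).round(1),"rod",xpl(np.array([198,206])-b,413.4).round(1), "hole",xpl(np.array([210.5,242.4])-b,413.4).round(1))
c=env.read_camera("wrist");w=c["frame"].mean(2).astype(int)//10
print("wr      "," ".join(f"{i%100:2d}" for i in range(296,342,2)))
for r in range(262,336,3): print(r,"  "," ".join(f"{v:2d}" for v in w[r,296:342:2]))
```

```text
[412.31934253 288.98683474 207.22271735] [-3.14119285e+00  3.96173335e-04  1.57779319e+00]
[413.4 319.2  86.9] rod [413.4 316.7 129.7] hole [413.4 256.9  50.5]
[413.4 312.2  90.9] rod [413.4 309.8 133.4] hole [413.4 250.3  54.7]
wr       96 98  0  2  4  6  8 10 12 14 16 18 20 22 24 26 28 30 32 34 36 38 40
262    15 15 16 15  9  1  2  2  2  2  2  2  2  2  2  2  2  2  7  9 16 15 15
265    15 16 16 16  7  1  2  2  2  2  2  2  2  2  2  2  2  2  9  9 15 15 15
268    15 15 15 13  4  1  2  2  2  2  2  2  2  2  2  2  2  2 10  9 16 15 15
271    16 16 15 16  3  2  2  2  2  2  2  2  2  2  2  2  2  2  7 16 15 15 15
274     6  5 16 17  1  2  2  2  2  2  2  2  2  2  1  2  1  2  8 16 11  6  6
277     2  1  7 11  1  1  2  2  2  2  2  2  2  2  2  2  2  1  4  6  4  1  1
280     1  1  2  2  1  2  2  2  2  2  2  2  2  2  1  1  2  1  1  2  2  1  1
283     1  2  2  2  2  2  2  2  2  2  2  2  2  2  2  2  2  1  1  2  3  1  1
286     1  2  2  2  1  1  2  1  1  1  2  2  2  1  2  2  1  1  1  2  2  1  1
289     1  2  2  1  1  2  1  1  1  2  1  2  2  2  1  2  2  2  1  2  2  1  1
292     1  2  3  1  1  1  2  1  1
[... 406 characters left out ...]
2  2  1  2  2  2
310     2  2  2  2  2  1 13 13 13 13 13 13 13 13 13 13 11  2  2  1  1  2  2
313     2  2  1  1  2  1 14 13 13 14 14 14 14 14 14 14 13  2  2  2  1  2  2
316     2  2  1  1  2  2 11 13 13 15 15 15 15 15 15 16  6  2  2  2  1  2  2
319     2  1  1  1  2  2  2 11 15 16 15 15 15 16 14  4  3  2  2  1  1  2  2
322     2  1  1  0 20  5  0  0  0  1  7  7  4  0  0  0  0 18 25  0  1  2  2
325     2  1  1  2 24 23 24 24 23 24 23 23 24 23 23 23 24 23 25  1  1  2  2
328     2  2  1 25 24 23 23 23 23 23 23 23 23 23 23 23 23 23 24  9  1  2  2
331     2  1  0 25 24 24 24 24 24 24 24 24 24 24 24 24 24 24 25  9  1  1  2
334     6  5  5  4  4  4  4  4  3  4  3  4  3  3  3  4  3  3  3  4  5  5  5
```

Run:
```python
from h import *;from cell import env
s=env.state();c=env.read_camera("wrist");T=Tw(s,c);print(s["eef_pos"].round(1))
for z in(252,258,262): print(z,plane(c,(317.5,311.5),z,T).round(1))
G=s["eef_pos"]+[0,0,19]
w=c["frame"].mean(2).astype(int)//10
print("          "," ".join(f"{i%100:2d}" for i in range(296,342,2)))
for r in range(195,262,4): print(r,"  "," ".join(f"{v:2d}" for v in w[r,296:342:2]))
for th in(0,-4,-8,-12):
    a=np.radians(th);u=np.array([0,np.sin(a),np.cos(a)])
    print(th,"top",proj(c,G+32*u,T).round(0),"handle low",proj(c,G-32*u,T).round(0),"tip start",proj(c,G-121*u,T).round(0),"tip",proj(c,G-137*u,T).round(0))
```

```text
[412.2 288.8 206.8]
252 [[412.5 287.4 252. ]]
258 [[412.5 290.2 258. ]]
262 [[412.5 292.  262. ]]
           96 98  0  2  4  6  8 10 12 14 16 18 20 22 24 26 28 30 32 34 36 38 40
195    18 18 18 16 16 16 16 16 16 16 16 16 16 16 16 16 16 17 16 16 16 16 16
199    18 17 16 16 16 17 16 16 16 16 16 16 16 17 16 16 16 17 16 16 16 16 16
203    16 16 16 16 16 16 16 16 16 17 17 16 17 17 17 17 16 17 16 16 16 16 16
207    16 17 16 16 16 16 16 15  1  1  2  2  2  2  6 17 17 17 16 16 16 16 16
211    16 17 16 16 16 16 17  1  4  4  4  3  4  4  3  1 17 17 16 16 16 16 16
215    14 15 15 15 16 16  5  4  4  8  9 12 14  8  4  4 18 17 16 16 16 16 16
219     8  8  8  8  8  8  5  2  2  9  9 12 14 16  3  3  8  7  7  8  8 10 12
223     8  8  8  8  8  8  8  5  3  9  9 12 14 16  3  7  8  8  8  8  8  8  8
227    12 11 11  9  8  8  7  8  8  9  9 12 14 15  8  8  8  8  8  8  8  8  8
231    15 15 15 15 15 16 15 16 10  9 10 12 13 15 15 16 16 16 16 15 15 14 13
235    16 18 15 15 15 15 15 15  9  9  9 12 13 15 15 15 15 15 15 15 15 15 15
239    22 22 20 15 15 15 15 16  8  9 10 12 13 14 14 15 15 15 15 15 15 15 15
243    15 15 15 15 15 15 15 16  8  9  9 12 13 14 15 15 15 15 15 15 15 15 15
247    15 15 15 15 15 16 14 10  8 11 14 13 14 12  9 13 15 16 15 15 15 15 15
251    15 15 15 15 16  3  2  2  2  2  2  2  2  2  2  2  2  4 15 15 15 15 15
255    15 15 15 16 16  1  2  2  2  2  2  2  2  2  2  2  2  2  9 10 16 15 15
259    15 15 15 15 12  0  2  2  2  2  2  2  2  2  2  2  2  2  5  9 15 15 15
0 top [[317. 314.]] handle low [[317. 265.]] tip start [[318. 229.]] tip [[318. 225.]]
-4 top [[317. 319.]] handle low [[317. 262.]] tip start [[318. 219.]] tip [[318. 214.]]
-8 top [[317. 324.]] handle low [[317. 258.]] tip start [[318. 209.]] tip [[318. 202.]]
-12 top [[317. 328.]] handle low [[317. 255.]] tip start [[318. 198.]] tip [[318. 191.]]
```

Wrist rows give lean about −5°, tip y about 301. I'll move over the hole and check tip against hole.

Call:
arm_command:
  targets:
    - [-20, 1.5, 0, 0, 0]
    - [-40, 1.5, 0, 0, 0]
    - [-55, 1.5, 0, 0, 0]
    - [-55, 1.5, 8, 0, 0]
    - [-55, 1.5, 8, 0, 0]

```text
t: 30.35
eef_pos: [414.2, 233.6, 198.5]
tcp_rot: [-3.14, 0.0, 1.576]
ft_force: [0.1, -0.6, -1.1]
opening: 0.143
grip_force: 30.0
```

Run:
```python
from h import *;from cell import env
s=env.state();c=env.read_camera("wrist");A=env.read_camera("scene");T=Tw(s,c);print(s["eef_pos"].round(1),s["ft_force"].round(1))
w=c["frame"].mean(2).astype(int)//10
print("          "," ".join(f"{i%100:2d}" for i in range(284,354,2)))
for r in range(180,256,3): print(r,"  "," ".join(f"{v:2d}" for v in w[r,284:354:2]))
print("hole px wrist",proj(c,[413.9,246,55],T).round(0),"block corners",proj(c,[[380,214,55],[380,278,55],[447,278,55],[447,214,55]],T).round(0).tolist())
g=A["frame"].mean(2).astype(int)//10
print("          "," ".join(f"{i%100:2d}" for i in range(194,226)))
for r in range(206,252,2): print(r,"  "," ".join(f"{v:2d}" for v in g[r,194:226]))
```

```text
[414.2 233.6 198.5] [ 0.1 -0.6 -1.1]
           84 86 88 90 92 94 96 98  0  2  4  6  8 10 12 14 16 18 20 22 24 26 28 30 32 34 36 38 40 42 44 46 48 50 52
180    15 15 15 15 22 22 22 15 15 15 15 15 15 15 15 15 15 15 15 14 14 14 14 14 14 14 14 13 15 15 19 19 15 15 15
183    15 15 15 15 15 14 15 15 15 15 15 15 15 15 15 15 15 14 14 14 14 14 14 14 14 14 14 13 14 22 21 21 17 15 15
186    15 15 15 15 15 15 15 15 15 15 15 15 15 15 15 15 15 14 14 14 14 14 14 14 13 14 14 15 15 16 20 17 15 15 15
189    15 15 15 15 15 15 15 15 15 15 15 15 15 14 11 10 10  8  7  8 10 14 14 14 14 14 15 15 15 15 15 15 15 15 15
192    15 15 15 15 15 15 15 15 15 15 15 12 12 11  9  9  9  9  9  9  7  7  7 14 14 13 15 15 15 15 15 15 15 15 15
195    15 15 15 15 15 15 15 15 15 15 13 12  9  9  9  9  9  9  9  9  9  9  7  6 12 15 15 15 15 15 15 15 15 15 15
198    15 15 15 15 15 15 15 15 15 13 11  9  9  9  9  9  9  9  9  9  9  9  9  9  8 15 15 15 15 15 15 15 15 15 15
201    15 15 15 15 15 15 15 15 14 15  4  9  9  9  9  9  9  9  9  9  9  9  9  6  9  9 15 15 15 15 15 15 15 15 15
204    15 15 15 15 15 15 15 15 14 15  4  6  9  9  9
[... 3847 characters left out ...]
0  9  9  9  9  9  9  9  9  9  8  8  8  8  8  8  9  9  9  9  9  9  9 10 10 10 11 10
240     7  9  9  9 10 10  8  9  9  9  9  8  7  6  5  5  4  5  5  6  6  7  9  9  9  9  9  9  9 10 10 11
242     5  5  8  9  9  9  9  9  9  9  8  6  4  4  4  4  4  5  5  5  5  6  9  9  9  9  9  9  9  9 10 10
244     7  4  4  7  9  9  8  8  9  9  8  6  5  5  5  6  5  6  6  8  9  9  9  9  9  9  8  8  9  9  8  8
246     8  4  4  4  5  5  6  5  6  6  8  9  9  9  9  9  9  9  9  9  9  9  8  8  7  6  5  4  5  5  4  5
248     9  4  4  4  4  4  5  6  7 10 10  9  9  8  9  8  8  6  6  5  4  4  5  4  5  4  5  4  4  5  4  4
250    10  7  3  4  3  4  4  7  8  6  6  5  4  4  4  4  4  4  4  4  4  4  4  5  4  4  4  5  4  4  4  4
```

Tip sits over the hole (wrist: tip (317.5,214), hole (319.5,204.5), consistent at their heights; scene agrees). I lower it with 1.5 mm of correction.

Call:
arm_command:
  targets:
    - [0, 1.5, 5, 0, 0]
    - [0, 1.5, 12, 0, 0]
    - [0, 1.5, 20, 0, 0]
    - [0, 1.5, 28, 0, 0]
    - [0, 1.5, 28, 0, 0]

```text
t: 30.95
eef_pos: [415.5, 233.6, 170.4]
tcp_rot: [-3.14, 0.001, 1.577]
ft_force: [-0.1, -0.2, -0.5]
opening: 0.148
grip_force: 30.0
```

Call:
arm_command:
  targets:
    - [0, 0, 7, 0, 0]
    - [0, 0, 14, 0, 0]
    - [0, 0, 21, 0, 0]
    - [0, 0, 27, 0, 0]
    - [0, 0, 27, 0, 0]

```text
t: 31.45
eef_pos: [415.7, 233.6, 143.8]
tcp_rot: [-3.14, 0.0, 1.577]
ft_force: [-0.4, 0.3, 0.3]
opening: 0.143
grip_force: 30.0
```

Call:
arm_command:
  targets:
    - [0, 0, 3, 0, 0]
    - [0, 0, 6, 0, 0]
    - [0, 0, 6, 0, 0]

```text
t: 31.75
eef_pos: [416.0, 233.8, 138.5]
tcp_rot: [-3.141, 0.0, 1.577]
ft_force: [-0.7, -0.7, -0.9]
opening: 0.144
grip_force: 30.0
```

Call:
arm_command:
  targets:
    - [0, 0, 2, 0, 0]
    - [0, 0, 4, 0, 0]
    - [0, 0, 4, 0, 0]

```text
t: 32.05
eef_pos: [416.0, 233.8, 134.5]
tcp_rot: [-3.141, -0.0, 1.577]
ft_force: [0.5, -0.8, -0.5]
opening: 0.143
grip_force: 30.0
```

Call:
arm_command:
  targets:
    - [0, 0, 2, 0, 0]
    - [0, 0, 3, 0, 0]
    - [0, 0, 3, 0, 0]

```text
t: 32.35
eef_pos: [416.0, 233.8, 131.5]
tcp_rot: [-3.141, 0.0, 1.577]
ft_force: [0.3, 1.1, -0.7]
opening: 0.142
grip_force: 30.0
```

Run:
```python
from h import *;from cell import env
s=env.state();A=env.read_camera("scene");print(s["eef_pos"].round(1),s["ft_force"].round(1))
g=A["frame"].mean(2).astype(int)//10
print("          "," ".join(f"{i%100:2d}" for i in range(194,226)))
for r in range(196,252,2): print(r,"  "," ".join(f"{v:2d}" for v in g[r,194:226]))
```

```text
[416.  233.8 131.5] [ 0.3  1.1 -0.7]
           94 95 96 97 98 99  0  1  2  3  4  5  6  7  8  9 10 11 12 13 14 15 16 17 18 19 20 21 22 23 24 25
196    13 12 12 12 12 11  5  0  1  0  0  1  5  8  7  3  1  0  2  1  2  7 13 13 12 12 12 12 12 11 11 11
198    12 11 12 12 12 12 10  0  0  1  0  1  3  4  3  1  1  0  0  1  1  6 12 11 10  9  9  9  9  9 10  9
200    12 12 13 12 11 12 11  6  0  0  1  0  0  0  1  0  1  1  1  1  1  6  9 10 10  9  9 10 10  9  9  9
202    13 13 13 12 12 12 12 11  3  1  0  0  0  1  0  1  0  0  0  1  5  9 10 10 10  9  9 10  9 10 10  9
204    11 11 11 10 10 10 10 10  9  4  1  0  0  0  1  0  0  2  4  2  5 10 10  9 10  9  9 10 10  9 10 10
206    10 10 10 10 10 10 10 10  9  9  8  0  0  1  1  0  0  5 10 10 10 10 10  9 10 10 10 12 12 13 14 14
208    10 10  9  9 10 10 10 10 10 10  9  3  0  0  1  1  1  5 10 10 11 13 13 13 14 14 14 14 13 12 11 11
210    10  9 10 10 10 10 10 10 10 10  9  6  0  0  1  0  1  7 14 13 13 13 11 10 10 10 10 10 10 10 10 10
212    10 10 10 10 11 11 11 12 14 13 13 12  0  0  0  1  0  2  7 10 10 10 10 10 10 10 10 10 10 10  9 10
214    12 13 14 13 13 13 13 1
[... 1227 characters left out ...]
0  9  9  9  9  9  9  9  9  9  8  8  7  6  7  9  9  9  9  9  9  9  9 10 11 11 10 11
240     7  9  9  8 10 10  8  9  9  9  9  8  7  7  7  6  7  6  6  5  6  7  9  9  9  9  9  9  9 10 11 11
242     5  6  9  9  9  9  9  9  9  9  8  6  4  4  4  5  7  7  6  5  4  6  8  9  9  9  9 10  9  9 10 11
244     7  4  4  7  9  9  9  9  9  9  7  6  4  4  5  5  6  7  7  8  9  9  9  9  9  9  8  8  9  9  9  8
246     9  4  4  4  6  9  9  8  6  6  7  7  9  9  9  9  9  9  9  9  9  9  9  8  7  6  5  4  4  4  4  5
248    10  4  4  4  4  4  5  7  7  9 10  9  9  9  9  8  8  7  6  5  4  4  5  5  4  4  5  5  4  4  4  4
250    10  7  4  4  4  4  5  7  8  6  6  5  4  4  4  4  4  4  5  4  5  5  5  5  4  4  5  5  5  5  4  5
```

Stick stands in the hole: handle's lower end at row 221 vs 223 when resting at the start, so about 3–4 mm from the floor. Lower a bit more and release.

Call:
arm_command:
  targets:
    - [0, 0, 2, 0, 0]
    - [0, 0, 3, 0, 0]
    - [0, 0, 3, 0, 0]

```text
t: 32.7
eef_pos: [416.0, 233.8, 128.5]
tcp_rot: [-3.141, 0.0, 1.577]
ft_force: [-0.5, -0.4, 0.8]
opening: 0.145
grip_force: 30.0
```

Call:
arm_command:
  targets:
    - [0, 0, 0, 0, 0.25]
    - [0, 0, 0, 0, 0.4]
    - [0, 0, 0, 0, 0.5]
    - [0, 0, 0, 0, 0.6]
    - [0, 0, 0, 0, 0.6]

```text
t: 33.2
eef_pos: [416.1, 233.8, 128.7]
tcp_rot: [3.141, -0.0, 1.577]
ft_force: [0.9, 0.1, 0.4]
opening: 0.506
grip_force: 0.0
```

Call:
arm_command:
  targets:
    - [0, 0, 0, 0, 0.6]
    - [0, 0, 0, 0, 0.6]
    - [0, 0, -25, 0, 0.6]
    - [0, 0, -60, 0, 0.6]
    - [0, 0, -100, 0, 0.6]

```text
t: 33.7
eef_pos: [415.5, 233.6, 229.3]
tcp_rot: [-3.14, 0.001, 1.577]
ft_force: [0.5, -0.0, -0.3]
opening: 0.602
grip_force: 0.0
```

Call:
arm_command:
  targets:
    - [0, 0, -30, 0, 0.4]
    - [0, 0, -50, 0, 0.2]
    - [0, 0, -50, 0, 0]
    - [0, 0, -50, 0, 0]
    - [0, 0, -50, 0, 0]

```text
t: 34.2
eef_pos: [415.6, 233.6, 277.5]
tcp_rot: [-3.14, 0.001, 1.577]
ft_force: [0.0, 0.4, -1.0]
opening: 0.234
grip_force: 0.0
```

Run:
```python
from h import *;from cell import env
s=env.state();A=env.read_camera("scene");B=env.read_camera("top");c=env.read_camera("wrist");T=Tw(s,c);print(s["t"],s["eef_pos"].round(1),s["joints"].round(2))
for I,n in((A,"scene"),):
    m=(I["frame"][190:260,185:235].mean(2)<30).astype(np.uint8);k,l,st,ce=cv2.connectedComponentsWithStats(m)
    print(n,[(st[i].tolist()) for i in range(1,k) if st[i,4]>15],"(start: handle x~202-208, y 199-223)")
m=(c["frame"].mean(2)>180)
w=c["frame"].mean(2).astype(int)//10;p=proj(c,[413,245,176],T)[0];print("expected handle top px",p.round(0))
x0,y0=(p-[24,30]).astype(int)
for r in range(y0,y0+60,4): print(r,x0," ".join(f"{v:2d}" for v in w[r,x0:x0+50:2]))
```

```text
34.2 [415.6 233.6 277.5] [0.37 0.18 1.76 0.   1.2  0.37]
scene [[20, 10, 7, 23, 126]] (start: handle x~202-208, y 199-223)
expected handle top px [314. 215.]
185 290 15 15 15 15 15 15 15 13 12  9  9  9  1  2  3  2  1  8  7  8 14 15 15 15 15
189 290 15 15 15 15 15 15 14 13  9  9  9  3  2  8  9  8  3  1 10  8 11 15 15 15 15
193 290 15 15 15 15 15 13 14 12  4  9  9  8  1  8  8 12 16  0  6  7  8 15 15 15 15
197 290 15 15 15 15 15 15 16 13  5  5  6  8  9  8  8 11 14  6  5  9 11 15 15 15 15
201 290 15 16 10 10 10 10 11  9  9  5 10  6  4  1  1  0  0  1  1  8 15 15 15 15 15
205 290 11 10 10 10 10 10 10 12 15 15 14 15  3  1  2  2  2  2  2  1 15 15 15 15 15
209 290 13 14 19 15 15 15 15 15 15 15 15 15  5  1  1  2  2  2  2  2  8 15 15 15 15
213 290 15 20 22 21 15 15 15 15 15 15 15 15  4  1  2  2  2  2  2  1  1 15 20 19 14
217 290 15 15 15 15 15 15 15 15 15 15 15 15  6  2  4  3  3  3  3  4  3 12 21 18 15
221 290 11 12 13 13 13 14 14 14 14 14 15 15  7  2  5 22 21 21 22 15  3  8 15 15 15
225 290 12 12 12 12 11 11 13 14 14 17 17 17 10  1 21 21 21 21 21 23  3  9 18 17 20
229 290 14 14 14 17 17 16 15 16 17 17 17 17 16  1  3 13 20 23 20  3  2 25 23 23 23
233 290 17 17 17 17 17 17 16 16 17 17 17 16 17 21 24 24 24 24 24 24 23 23 23 23 23
237 290 17 17 17 17 17 16 14 20 24 23 23 23 23 23 23 23 23 23 23 23 23 23 23 23 23
241 290 16 20 24 24 23 23 23 23 23 23 23 23 23 23 23 23 23 23 23 23 23 23 23 23 23
```

The stick stands upright at the bottom of the hole (handle rows 200–223, as at the start). Now the shutter; I'll check the ledge position from the first top picture while moving over.

Call:
arm_command:
  targets:
    - [-20, 10, 0, 0, 0]
    - [-50, 27, 0, 0, 0]
    - [-80, 43, 0, 0, 0]
    - [-110, 60, 0, 0, 0]
    - [-140, 76, 0, 0, 0]

```text
t: 34.85
eef_pos: [493.4, 93.0, 278.2]
tcp_rot: [-3.141, -0.0, 1.577]
ft_force: [1.4, -0.5, 0.2]
opening: 0.001
grip_force: 0.0
```

Call:
arm_command:
  targets:
    - [-30, 16, 0, -8, 0]
    - [-50, 26, 0, -16, 0]
    - [-50, 26, 0, -24, 0]
    - [-50, 26, 0, -32, 0]
    - [-50, 26, 0, -40, 0]

```text
t: 35.35
eef_pos: [519.2, 44.1, 277.9]
tcp_rot: [-3.141, -0.001, 2.28]
ft_force: [-0.2, 0.2, -0.3]
opening: 0.003
grip_force: 0.0
```

Call:
arm_command:
  targets:
    - [0, 0, 0, -8, 0]
    - [0, 0, 0, -16, 0]
    - [0, 0, 0, -24, 0]
    - [0, 0, 0, -32, 0]
    - [0, 0, 0, -40, 0]

```text
t: 35.85
eef_pos: [519.2, 44.4, 278.0]
tcp_rot: [-3.142, -0.001, 2.979]
ft_force: [0.6, 0.4, -0.5]
opening: 0.006
grip_force: 0.0
```

Call:
arm_command:
  targets:
    - [0, 0, 0, -8, 0]
    - [0, 0, 0, -10.4, 0]
    - [0, 0, 0, -10.4, 0]

```text
t: 36.15
eef_pos: [519.2, 44.4, 278.1]
tcp_rot: [3.141, -0.001, -3.128]
ft_force: [-0.1, -0.3, 0.5]
opening: 0.006
grip_force: 0.0
```

Run:
```python
from h import *;from cell import env
s=env.state();print(s["t"],s["eef_pos"].round(1),s["tcp_rot"].round(3),s["opening"])
t=pickle.load(open("cams.pkl","rb"))["top"]
print(plane(t,[(281,266),(315.5,266.3),(298,266.2),(298,262)],232).round(1))
c=env.read_camera("wrist");T=Tw(s,c);w=c["frame"].mean(2).astype(int)//10
print("ledge px", proj(c,[[514,9,232],[514,79,232],[532,9,232],[532,79,232],[514,44,232]],T).round(0).tolist())
for r in range(250,410,8): print(r," ".join(f"{v:2d}" for v in w[r,140:500:12]))
```

```text
36.15 [519.2  44.4 278.1] [ 3.141e+00 -1.000e-03 -3.128e+00] 0.006422587071327825
[[515.8  80.  232. ]
 [517.2  12.5 232. ]
 [516.4  46.7 232. ]
 [524.7  47.1 232. ]]
ledge px [[264.0, 241.0], [372.0, 243.0], [264.0, 268.0], [371.0, 269.0], [318.0, 242.0]]
250 14 20 20 21 21 21 23  3  3  3  3  3  3  3  3  3  3  3  3  3  3  3  3 15 23 21  9  4  7  9
258 14 21 21 21 21 21 13  3  3  4  3  3  3  3  4  3  3  3  4  4  4  3  3  5 18 21 21 23  9 10
266 14 21 21 20 20 21  1  1  0  0  1  3  3  3  3  3  3  4  4  4  4  4  4  4  3 21 21  9  9  9
274 14 15 20 21 21 21  2  3  3  3  3  3  4  3  2  4  3  3  3  3  3  3  3  3  3 21 21  9  9  9
282 15 15 20 21 21 21 21 22 22 22 22 22 22 23  0  1 20 23 23 22 22 22 22 22 21 21 21  9  9  9
290 10 10 21 21 21 21 21 22 22 22 22 22 22 22  0  0  1 23 23 22 22 22 22 22 21 21 17 10  9 10
298 10 10 10 21 21 21 21 20 20 20 20 20 20  6  1  1  1 21 21 19 19 19 19 19 21 21  9  9  9 10
306 10 10 10 21 21 21  4  1  1  2  1  1  2  1  2  1  2  1  2  2  2  2  2  1 21 21  9  9  9  9
314 10 10 10 21 21 21  2  2  2  2  2  2  2  1  2  0  2  2  2  2  1  1  2  2  0 21 14  9  9 
[... 336 characters left out ...]
  3  3  3  3  3  3  3  3  3  3  5  5  6  6
354  8  8  8  8  8  3  3  3  3  3  3  3  3  3  2  6  3  3  3  3  3  3  3  3  3  3  8  8  8  8
362  7  7  7  7  7  3  3  3  3  3  3  3  3  3  3  6  3  3  3  3  3  3  3  3  3  3  9  9  9  9
370  8  8  8  8  7  3  3  3  3  3  3  3  3  3  2  4  3  3  3  3  3  3  3  3  3  4 12 12 12 12
378 10 10 10 10 10  3  3  3  3  3  3  3  3  3  3  2  3  3  3  3  3  3  3  3  3 13 15 15 15  9
386 10 10 10 10 10  3  3  3  3  3  3  3  3  3  3  4  3  3  3  3  3  3  3  3  3 15 15 15 15  9
394 10 10 10 10 10  3  3  3  3  3  3  3  3  3  3  4  3  3  3  3  3  3  3  3  5 15 15 15 15 15
402 10 10 10 10  9  2  3  3  3  3  3  3  3  3  3  5  5  4  5  5  4  5  5  5  4 15 15 15 15 15
```

Ledge front edge at x about 516, centre about 524; I press at x=521.

Call:
arm_command:
  targets:
    - [-2, 0, 15, 0, 0]
    - [-2, 0, 30, 0, 0]
    - [-2, 0, 40, 0, 0]
    - [-2, 0, 46, 0, 0]
    - [-2, 0, 52, 0, 0]

```text
t: 36.7
eef_pos: [521.4, 44.4, 226.4]
tcp_rot: [3.142, 0.0, -3.129]
ft_force: [0.1, -0.8, 0.6]
opening: 0.004
grip_force: 0.0
```

Call:
arm_command:
  targets:
    - [0, 0, 8, 0, 0]
    - [0, 0, 16, 0, 0]
    - [0, 0, 24, 0, 0]
    - [0, 0, 32, 0, 0]
    - [0, 0, 40, 0, 0]

```text
t: 37.2
eef_pos: [521.3, 44.5, 186.2]
tcp_rot: [3.142, 0.0, -3.128]
ft_force: [-0.7, 0.1, 2.5]
opening: 0.003
grip_force: 1.4
```

Call:
arm_command:
  targets:
    - [0, 0, 8, 0, 0]
    - [0, 0, 16, 0, 0]
    - [0, 0, 24, 0, 0]
    - [0, 0, 32, 0, 0]
    - [0, 0, 36, 0, 0]

```text
t: 37.7
eef_pos: [521.3, 44.5, 149.9]
tcp_rot: [3.141, -0.0, -3.128]
ft_force: [-0.1, -0.6, 2.9]
opening: 0.005
grip_force: 1.3
```

Call:
arm_command:
  targets:
    - [0, 0, 3, 0, 0]
    - [0, 0, 6, 0, 0]
    - [0, 0, 8, 0, 0]
    - [0, 0, 8, 0, 0]

```text
t: 38.1
eef_pos: [521.2, 44.5, 142.5]
tcp_rot: [3.141, -0.0, -3.128]
ft_force: [0.3, 0.4, 0.3]
opening: 0.006
grip_force: 0.0
```

Call:
arm_command:
  targets:
    - [0, 0, 1, 0, 0]
    - [0, 0, 2, 0, 0]
    - [0, 0, 2, 0, 0]

```text
t: 38.4
eef_pos: [521.3, 44.5, 140.6]
tcp_rot: [3.141, 0.0, -3.128]
ft_force: [0.1, 0.0, 0.7]
opening: 0.005
grip_force: 0.3
```

Call:
arm_command:
  targets:
    - [0, 0, 1, 0, 0]
    - [0, 0, 1.5, 0, 0]
    - [0, 0, 1.5, 0, 0]

```text
t: 38.7
eef_pos: [521.3, 44.5, 139.1]
tcp_rot: [3.142, -0.0, -3.128]
ft_force: [-0.9, -1.0, 0.7]
opening: 0.002
grip_force: 0.6
```

Call:
arm_command:
  targets:
    - [0, 0, 1, 0, 0]
    - [0, 0, 1.5, 0, 0]
    - [0, 0, 1.5, 0, 0]

```text
t: 39.0
eef_pos: [521.3, 44.5, 137.6]
tcp_rot: [3.142, 0.0, -3.128]
ft_force: [-0.7, 0.1, 0.5]
opening: 0.006
grip_force: 0.5
```

Run:
```python
from h import *;from cell import env
s=env.state();print(s["t"],s["eef_pos"].round(1),s["ft_force"].round(1),s["tau"].round(1))
A=env.read_camera("scene");pickle.dump(A,open("A.pkl","wb"))
old=pickle.load(open("cams.pkl","rb"))["scene"]
v=[626.64,45.26,.013]
for z in(232,160,145,140,136): print(z,"ledge ends px",(proj(A,place(v,[(-112,35,z),(-112,-35,z),(-94,-79,z)]))+[2,1.8]).round(1).tolist())
g=A["frame"].astype(int)
print("cols 306-318 R at rows"); 
for r in range(225,275,3): print(r," ".join(f"{a:3d}/{b:2d}" for a,b in zip(g[r,290:314:3,0],g[r,290:314:3,2])))
```

```text
39.0 [521.3  44.5 137.6] [-0.7  0.1  0.5] [ -0.  -50.5 -21.6  -0.   -0.    0. ]
232 ledge ends px [[277.1, 194.1], [294.0, 205.8], [312.5, 211.5]]
160 ledge ends px [[278.0, 222.5], [294.3, 235.0], [312.3, 241.1]]
145 ledge ends px [[278.2, 228.2], [294.4, 240.9], [312.3, 247.0]]
140 ledge ends px [[278.2, 230.1], [294.4, 242.8], [312.2, 249.0]]
136 ledge ends px [[278.3, 231.6], [294.5, 244.3], [312.2, 250.5]]
cols 306-318 R at rows
225  20/26  16/23  15/25  72/71  78/76 104/105 167/164 175/173
228  19/ 7  16/24   7/10  13/15  45/45  89/89 104/104 145/141
231  47/ 5  43/ 0  51/ 0  40/ 4   8/ 6  28/26  82/81  94/93
234  46/ 0  50/ 1  50/ 0  55/ 8  53/ 5   0/ 3  46/52 160/178
237  47/ 0  46/ 0  50/12  50/ 4  56/11  55/ 6  47/47  88/96
240  49/ 6  52/ 4  49/ 0  46/ 1  50/ 1  54/ 9  61/42  85/94
243  48/ 5  47/ 6  49/ 5  48/ 0  52/12  57/ 5  62/44  90/98
246  48/ 2  54/ 8  55/11  55/11  51/ 6  52/ 6  61/45  88/99
249  53/ 4  53/ 9  75/38  53/ 0  58/ 7  54/ 0  61/41  84/95
252  50/ 6  60/18  65/28  68/29  53/ 8  60/18  62/43  84/95
255  20/19  53/ 2  62/26  67/30  59/24  65/22  64/45  85/95
258 118/121  48/56  48/13  64/26  69/33  61/25  77/54  87/97
261 120/123 118/120  62/66  48/13  61/19  73/38  67/48  86/95
264 116/118 117/119 118/121  88/93  39/18  56/ 3  64/53  84/93
267 136/138 130/135 117/122 116/121 110/112  32/15  56/43  87/94
270 136/137 133/135 132/134 116/118 116/120 113/117  46/51  87/99
273 136/138 136/140 136/140 134/137 117/120 116/121  91/96  90/100
```

Run:
```python
from h import *
A=pickle.load(open("A.pkl","rb"));old=pickle.load(open("cams.pkl","rb"))["scene"]
v=[626.64,45.26,.013]
for z in(136,100,70,60,50,44): print(z,"pane bottom px",(proj(A,place(v,[(-93,79,z),(-93,0,z),(-93,-79,z)]))+[2,1.8]).round(1).tolist())
for n,I in(("old",old),("new",A)):
    g=I["frame"].astype(int);m=((g[:,:,0]-g[:,:,2]>20)&(g[:,:,0]<130))
    for x in(284,290,296,302,306): y=np.nonzero(m[180:275,x])[0]+180; print(n,x,y.min() if len(y) else None,y.max() if len(y) else None)
```

```text
136 pane bottom px [[275.6, 222.0], [293.2, 235.5], [312.6, 250.4]]
100 pane bottom px [[276.1, 235.0], [293.4, 248.9], [312.5, 264.2]]
70 pane bottom px [[276.4, 245.5], [293.6, 259.7], [312.4, 275.3]]
60 pane bottom px [[276.5, 248.9], [293.6, 263.2], [312.4, 279.0]]
50 pane bottom px [[276.7, 252.3], [293.7, 266.8], [312.3, 282.6]]
44 pane bottom px [[276.7, 254.4], [293.7, 268.8], [312.3, 284.7]]
old 284 191 227
old 290 191 231
old 296 186 236
old 302 209 241
old 306 212 244
new 284 186 249
new 290 229 254
new 296 230 259
new 302 233 264
new 306 236 267
```

By the picture the shutter is only about 60 mm down: the fingertips slipped off in front of the ledge. I go back, up, 5 mm further in, and press again.

Call:
arm_command:
  targets:
    - [8, 0, 0, 0, 0]
    - [8, 0, -30, 0, 0]
    - [8, 0, -60, 0, 0]
    - [0, 0, -60, 0, 0]
    - [-5, 0, -60, 0, 0]

```text
t: 39.55
eef_pos: [526.5, 44.5, 197.9]
tcp_rot: [3.142, 0.001, -3.128]
ft_force: [-0.0, -0.1, -0.3]
opening: -0.0
grip_force: 0.0
```

Call:
arm_command:
  targets:
    - [0, 0, 8, 0, 0]
    - [0, 0, 16, 0, 0]
    - [0, 0, 24, 0, 0]
    - [0, 0, 30, 0, 0]
    - [0, 0, 34, 0, 0]

```text
t: 40.05
eef_pos: [525.9, 44.5, 162.6]
tcp_rot: [3.141, -0.001, -3.128]
ft_force: [0.6, 0.4, 0.7]
opening: 0.001
grip_force: 0.0
```

Call:
arm_command:
  targets:
    - [0, 0, 6, 0, 0]
    - [0, 0, 12, 0, 0]
    - [0, 0, 17, 0, 0]
    - [0, 0, 20, 0, 0]

```text
t: 40.45
eef_pos: [526.2, 44.5, 143.2]
tcp_rot: [3.141, -0.0, -3.128]
ft_force: [1.0, 0.2, 0.7]
opening: 0.003
grip_force: 0.0
```

```bash
cat > sh.py <<'E'
from h import *;from cell import env
s=env.state();A=env.read_camera("scene");g=A["frame"].astype(int);print(s["t"],s["eef_pos"].round(1),s["ft_force"].round(1))
m=((g[:,:,0]-g[:,:,2]>20)&(g[:,:,0]<130))
for x in(290,296,302,306): y=np.nonzero(m[222:290,x])[0]+222; print(x,y.min(),y.max())
E
python3 sh.py
```

```text
40.45 [526.2  44.5 143.2] [1.  0.2 0.7]
290 229 254
296 230 259
302 233 264
306 236 267
```

Run:
```python
from h import *;from cell import env
s=env.state();c=env.read_camera("wrist");T=Tw(s,c);A=env.read_camera("scene")
w=c["frame"].mean(2).astype(int)//10
print("cols",list(range(180,460,10)))
for r in range(200,304,4): print(r," ".join(f"{v:2d}" for v in w[r,180:460:10]))
for z in(172,143,140): print(z,proj(c,[[514,9,z],[514,79,z],[532,9,z],[532,79,z],[534,-35,z],[534,122,z]],T).round(0).tolist())
print("TCP in scene",(proj(A,s["eef_pos"])+[2,1.8]).round(1),"ledge z172",(proj(A,[[515,9,172],[515,79,172]])+[2,1.8]).round(0).tolist())
g=A["frame"].mean(2).astype(int)//10
print("         "," ".join(f"{i%100:2d}" for i in range(266,312)))
for r in range(196,264,2): print(r,"  "," ".join(f"{v:2d}" for v in g[r,266:312]))
```

```text
cols [180, 190, 200, 210, 220, 230, 240, 250, 260, 270, 280, 290, 300, 310, 320, 330, 340, 350, 360, 370, 380, 390, 400, 410, 420, 430, 440, 450]
200 21 21 21  9 10  7 17 19 19 19 19 19 19 19 19 19 19 19 19 19 19 19  6  9 14 12 21 21
204 21 21 21  9 10  8 17 19 19 19 19 19 19 19 19 19 19 19 19 19 19 19  4  8 10 12 21 21
208 21 21 21  9 10 11 17 19 19 19 19 19 19 19 19 19 19 19 19 19 19 19  2  8  9 12 21 21
212 21 21 21  9 10 13 17 19 19 19 19 19 19 19 19 19 19 19 19 19 19 19  2  8  9 11 21 21
216 21 21 21  9 10 12 17 19 19 19 19 19 19 19 19 19 19 19 19 19 19 19  3  8  9  9 21 21
220 21 21 21  9 10 13 17 19 19 19 19 19 19 19 19 19 19 19 19 19 19 19  3  8  9  7 21 21
224 21 21 21  9 10 11 18 19 19 19 19 19 19 19 19 19 19 19 19 19 19 19  4 10 10 22 21 21
228 21 21 21  9 10  8 16 19 19 19 19 19 19 19 19 19 19 19 19 19 19 19  5  9 10 21 21 21
232 21 21 21  8 10 10 13 19 19 19 19 19 19 19 19 19 19 19 19 19 19 19  5  9  9 21 21 21
236 21 21 21  8  9 10  9 19 19 19 19 19 19 19 19 19 19 19 19 19 19 19  5  9  9 21 21 21
240 21 21 21  9  8  9  9 19 19 19 19 19 19 19 19 19 19 19 19 19 19 19  5  
[... 6087 characters left out ...]
 13  7  8  6  5  5  4  4  3  3  3  3  3  6  8  7  5  2  1  2  2  3  3  4  5  5  4  4  3  4  5  5  3  3  3  3  5  8  8  8
256    13  9  6  6  5  4  4  4  3  3  3  4  4  6  9  9 11 12 12 11 11 11 12 10  6  3  2  2  2  3  3  4  5  5  5  4  4  4  5  5  4  3  5  8  8  8
258     4  3  3  3  3  4  5  7  9 10 13 13 13 13 13 13 13 13 12 11 11 11 12 12 11 11  8  5  2  2  2  2  3  4  4  5  5  5  3  4  3  5  6  8  8  9
260     4  6  7 10 13 13 13 13 13 13 13 13 13 13 13 13 13 13 13 13 12 11 11 11 11 11 12 11 11  6  1  1  2  2  3  3  4  5  5  4  4  3  5  8  8  8
262    13 13 13 13 13 13 13 13 13 13 13 13 13 13 13 13 13 13 13 13 13 13 12 11 11 12 11 11 11 11 11  6  3  1  2  2  3  3  3  4  5  5  6  8  8  8
```

The views suggest the ledge is still near z≈160. I'll probe further in (x≈533) from above, watching force.

Call:
arm_command:
  targets:
    - [6, 0, -5, 0, 0]
    - [8, 0, -30, 0, 0]
    - [8, 0, -55, 0, 0]
    - [0, 0, -55, 0, 0]
    - [-7, 0, -55, 0, 0]

```text
t: 41.1
eef_pos: [533.7, 44.6, 199.4]
tcp_rot: [3.142, 0.002, -3.128]
ft_force: [-0.7, 0.1, 0.2]
opening: 0.003
grip_force: 0.0
```

Call:
arm_command:
  targets:
    - [0, 0, 6, 0, 0]
    - [0, 0, 12, 0, 0]
    - [0, 0, 18, 0, 0]
    - [0, 0, 24, 0, 0]

```text
t: 41.5
eef_pos: [532.9, 44.6, 173.5]
tcp_rot: [3.141, -0.001, -3.128]
ft_force: [0.4, 0.5, -0.7]
opening: 0.006
grip_force: 0.0
```

Call:
arm_command:
  targets:
    - [0, 0, 4, 0, 0]
    - [0, 0, 8, 0, 0]
    - [0, 0, 12, 0, 0]

```text
t: 41.8
eef_pos: [533.3, 44.6, 162.4]
tcp_rot: [3.142, 0.0, -3.128]
ft_force: [-0.1, -0.9, 0.6]
opening: 0.003
grip_force: 0.0
```

```bash
python3 sh.py
```

```text
41.8 [533.3  44.6 162.4] [-0.1 -0.9  0.6]
290 229 254
296 230 259
302 234 264
306 237 267
```

Run:
```python
from h import *
A=pickle.load(open("A.pkl","rb"));v=np.array([626.64,45.26,.013]);R=np.array([[np.cos(v[2]),-np.sin(v[2])],[np.sin(v[2]),np.cos(v[2])]])
b=np.array([2,1.8])
for uv in[(290,256),(306,268),(284,251)]:
    p=plane(A,np.array(uv)-b,40)[0];print(uv,"stage pt in viewer",((p[:2]-v[:2])@R).round(1))
ys=np.linspace(-79,79,80)
def rowat(x,z,col):
    q=proj(A,place(v,np.c_[np.full(80,x),ys,np.full(80,z)]))+b;return np.interp(col,q[:,0],q[:,1])
print("roof edge row @302",rowat(-80,176,302))
for z in(170,160,150,140): print(z,"pane top row @302",rowat(-93,z,302).round(1),"@290",rowat(-93,z,290).round(1))
old=pickle.load(open("cams.pkl","rb"))["scene"]["frame"].mean(2).astype(int)//10;new=A["frame"].mean(2).astype(int)//10
for x in(298,302,306): print(x,"old 200-275",old[200:275,x],"\n new",new[200:275,x])
```

```text
(290, 256) stage pt in viewer [-66.2  59.4]
(306, 268) stage pt in viewer [-63.2  -8.4]
(284, 251) stage pt in viewer [-66.1  88.2]
roof edge row @302 205.7924753495558
170 pane top row @302 209.4 @290 209.4
160 pane top row @302 213.1 @290 213.1
150 pane top row @302 216.9 @290 216.9
140 pane top row @302 220.5 @290 220.5
298 old 200-275 [16  6  2  1  0  0  2  3  3  3  4  3  3  4  4  3  4  3  3  3  3  3  2  2
  2  2  3  2  2  3  2  3  2  2  2  2  2  2  2  1  1  0  0  1  1  5  7  4
  3  5  9  9  9  9  9  9  9  9  9  9  9  9  9 11 11 11 10 11 11 11 11 10
 11 10 10] 
 new [ 0  0  1  0  0  1  3 10 16 16 16 16 16 16 16 16 16 16 14 11 10  8  7  8
  7  4  2  2  0  1  2  3  3  3  3  2  2  2  3  3  2  2  2  2  2  3  3  2
  2  2  5  5  4  4  4  5  5  4  3  3  2  2  2  8 11 11 11 11 11 11 11 11
 13 13 13]
302 old 200-275 [17 16 16 13  4  2  1  1  1  3  4  3  4  4  3  4  3  3  3  3  3  3  3  2
  2  3  3  3  3  3  2  3  2  3  2  2  2  2  2  2  1  2  1  2  7  7  3  4
  9  9  9  9  9  9  9  9  9  9  9  9  9  9  9  9  9  9 10 10 10 11 10 10
 10 10 10] 
 new [ 0  1  1  1  1  4 12 17 17 17 18 17 16 16 16 16 16 16 16 16 15 14 11  9
  8  7  9  7  4  2  1  0  1  1  3  2  3  3  2  2  2  2  2  3  3  3  2  2
  2  3  3  3  3  5  5  4  4  4  5  5  4  4  2  2  2  2  6 11 12 11 11 11
 11 11 12]
306 old 200-275 [17 17 17 16 17 16 11  3  1  0  1  1  3  3  3  3  3  3  3  3  3  4  3  3
  3  3  3  3  3  3  2  2  3  3  3  3  3  2  2  2  3  2  2  3  2  1  2  7
  9  9  9  9  9  9  9  9  9  9  9  9  9  9  9  9  9  9  9  9  9  9  9  8
  9  9  8] 
 new [ 1  0  0  0  4 13 18 18 17 18 18 17 17 16 16 16 16 16 16 16 15 15 16 15
 13 12 10  9  8  9  7  5  3  1  1  0  2  2  3  3  2  3  3  2  2  3  2  3
  2  2  2  2  3  3  3  3  4  6  4  4  4  4  5  5  3  3  2  2  1  3  8 11
 11 12 11]
```

The readings conflict, so I move the gripper clear and re-measure the shutter in the top and scene cameras, without occlusion.

Call:
arm_command:
  targets:
    - [0, 0, -40, 0, 0]
    - [0, 0, -80, 0, 0]
    - [30, 0, -100, 0, 0]
    - [70, 0, -100, 0, 0]
    - [95, 0, -100, 0, 0]

```text
t: 42.35
eef_pos: [436.3, 43.4, 263.3]
tcp_rot: [3.142, 0.001, -3.128]
ft_force: [0.3, -0.2, 0.1]
opening: 0.006
grip_force: 0.0
```

Run:
```python
from h import *;from cell import env
s=env.state();print(s["t"],s["eef_pos"].round(1))
A=env.read_camera("scene");B=env.read_camera("top");c=env.read_camera("wrist");T=Tw(s,c)
v=np.array([626.64,45.26,.013])
for z in(232,171,140): print(z,"top ledge front/back",proj(B,place(v,[(-112,35,z),(-112,-35,z),(-94,35,z)])).round(1).tolist(),"wrist",proj(c,place(v,[(-112,35,z),(-112,-35,z),(-94,35,z),(-94,-79,z),(-94,79,z)]),T).round(0).tolist(),"scene",(proj(A,place(v,[(-112,35,z),(-112,-35,z),(-94,-79,z)]))+[2,1.8]).round(0).tolist())
o=pickle.load(open("cams.pkl","rb"));og=o["top"]["frame"].mean(2).astype(int)//10;g=B["frame"].mean(2).astype(int)//10
print("top cols 274..326 step 3")
for r in range(250,276): print(r,"old"," ".join(f"{a:2d}" for a in og[r,262:344:4]),"| new"," ".join(f"{a:2d}" for a in g[r,262:344:4]))
w=c["frame"].mean(2).astype(int)//10
for r in range(220,300,4): print(r," ".join(f"{a:2d}" for a in w[r,180:460:10]))
ns=A["frame"].mean(2).astype(int)//10
print("        "," ".join(f"{i%100:2d}" for i in range(272,314)))
for r in range(204,264,3): print(r,"  "," ".join(f"{a:2d}" for a in ns[r,272:314]))
```

```text
42.35 [436.3  43.4 263.3]
232 top ledge front/back [[281.6, 266.8], [317.4, 267.4], [281.9, 257.7]] wrist [[370.0, 369.0], [265.0, 369.0], [369.0, 393.0], [200.0, 393.0], [434.0, 393.0]] scene [[277.0, 194.0], [294.0, 206.0], [313.0, 211.0]]
171 top ledge front/back [[283.9, 270.1], [317.4, 270.7], [284.1, 261.6]] wrist [[360.0, 326.0], [274.0, 326.0], [360.0, 346.0], [222.0, 346.0], [413.0, 346.0]] scene [[278.0, 218.0], [294.0, 231.0], [312.0, 237.0]]
140 top ledge front/back [[284.9, 271.6], [317.4, 272.2], [285.2, 263.3]] wrist [[357.0, 310.0], [278.0, 310.0], [356.0, 329.0], [230.0, 329.0], [405.0, 329.0]] scene [[278.0, 230.0], [294.0, 243.0], [312.0, 249.0]]
top cols 274..326 step 3
250 old 15 16 16 16 15 15 15 15 15 15 15 15 15 15 15 15 15 15 15 15 12 | new 17 17 17 17 17 17 16 17 16 16 16 16 16 16 16 16 16 16 16 16 14
251 old 15 15 15 16 15 15 15 15 15 15 15 15 15 15 15 15 15 15 15 15 13 | new 17 17 17 17 17 17 16 16 16 16 16 16 16 16 16 16 16 16 16 16 14
252 old 13 13 13 14 13 15 14 15 14 15 15 15 15 14 15 14 15 15 15 15 13 | new 15 16 16 16 16 16 16 16 16 16 16 17 16 16 16
[... 7093 characters left out ...]
 2  2  3  2  3  2  5  8  7  8  8  8
249     8  8  8  8  7  8  7  7  8  6  3  1  1  2  2  2  2  2  2  2  2  3  4  4  5  4  2  3  3  2  2  3  3  3  3  2  4  7  7  8  8  8
252    13  8  8  7  8  8  7  7  7  6  5  4  3  2  1  1  2  3  2  3  3  4  4  5  4  4  4  4  6  4  3  3  3  3  3  3  4  8  8  9  8  8
255     5  5  4  3  3  3  3  3  4  4  6  7  8 11 11 11 10  6  2  1  2  2  3  3  4  5  5  4  3  4  4  5  5  4  3  3  4  7  8  8  8  8
258     4  7  9  9 13 13 13 13 13 13 13 12 11 11 11 11 11 11 11 10  8  5  2  1  2  2  3  4  4  5  5  4  3  3  4  5  6  8  8  8  9  8
261    12 13 13 13 13 13 13 13 13 13 13 13 13 13 13 12 11 11 11 11 11 11 11 10  6  2  1  2  2  2  3  4  5  5  5  4  5  8  8  8  8  8
```

Consistent reading: the shutter is 60 mm down (ledge at about 172), and the ledge bears on the fingers about 34 mm above the TCP. So contact only resumes at TCP z of about 138, and the rest of the travel needs TCP of about 106. The gripper body stays above the hood at that height. I press on there, slowly.

Call:
arm_command:
  targets:
    - [-30, 0, 0, 0, 0]
    - [-60, 0, 0, 0, 0]
    - [-85, 0, 10, 0, 0]
    - [-85, 0, 40, 0, 0]
    - [-85, 0, 70, 0, 0]

```text
t: 43.0
eef_pos: [525.0, 44.4, 191.2]
tcp_rot: [3.142, 0.001, -3.128]
ft_force: [-0.2, -0.7, -0.6]
opening: 0.002
grip_force: 0.0
```

Call:
arm_command:
  targets:
    - [0, 0, 20, 0, 0]
    - [0, 0, 35, 0, 0]
    - [0, 0, 45, 0, 0]
    - [0, 0, 52, 0, 0]
    - [0, 0, 56, 0, 0]

```text
t: 43.5
eef_pos: [523.8, 44.5, 136.3]
tcp_rot: [3.142, 0.0, -3.128]
ft_force: [-1.0, -0.5, 3.2]
opening: 0.004
grip_force: 1.3
```

Call:
arm_command:
  targets:
    - [0, 0, 3, 0, 0]
    - [0, 0, 6, 0, 0]
    - [0, 0, 9, 0, 0]
    - [0, 0, 12, 0, 0]

```text
t: 43.9
eef_pos: [523.7, 44.5, 124.9]
tcp_rot: [-3.142, 0.001, -3.128]
ft_force: [1.7, -0.1, 2.3]
opening: 0.008
grip_force: 1.3
```

```bash
python3 sh.py
```

```text
43.9 [523.7  44.5 124.9] [ 1.7 -0.1  2.3]
290 234 258
296 235 263
302 238 268
306 241 272
```

Confirmed: the shutter moves again at about 3 N. Continue to the end of travel.

Call:
arm_command:
  targets:
    - [0, 0, 3, 0, 0]
    - [0, 0, 6, 0, 0]
    - [0, 0, 9, 0, 0]
    - [0, 0, 12, 0, 0]
    - [0, 0, 14, 0, 0]

```text
t: 44.45
eef_pos: [523.4, 44.5, 110.4]
tcp_rot: [3.141, 0.0, -3.128]
ft_force: [1.9, 0.1, 2.3]
opening: 0.007
grip_force: 1.3
```

Call:
arm_command:
  targets:
    - [0, 0, 1, 0, 0]
    - [0, 0, 2, 0, 0]
    - [0, 0, 3, 0, 0]

```text
t: 44.75
eef_pos: [523.3, 44.5, 107.6]
tcp_rot: [3.142, 0.0, -3.128]
ft_force: [1.7, -0.5, 2.2]
opening: 0.009
grip_force: 1.3
```

Call:
arm_command:
  targets:
    - [0, 0, 1, 0, 0]
    - [0, 0, 2, 0, 0]

```text
t: 44.95
eef_pos: [523.5, 44.5, 106.4]
tcp_rot: [3.142, 0.001, -3.128]
ft_force: [-4.0, -0.4, 22.3]
opening: 0.011
grip_force: 11.3
```

```bash
python3 sh.py
```

```text
44.95 [523.5  44.5 106.4] [-4.  -0.4 22.3]
290 241 265
296 242 270
302 245 275
306 248 278
```

End stop reached (22 N, pane bottom at the predicted rows). Lift away and verify everything.

Call:
arm_command:
  targets:
    - [0, 0, -3, 0, 0]
    - [0, 0, -20, 0, 0]
    - [0, 0, -60, 0, 0]
    - [0, 0, -100, 0, 0]
    - [0, 0, -140, 0, 0]

```text
t: 45.5
eef_pos: [522.4, 44.5, 246.8]
tcp_rot: [3.141, -0.002, -3.128]
ft_force: [-0.1, 0.2, -0.7]
opening: 0.005
grip_force: 0.0
```

Call:
arm_command:
  targets:
    - [30, 0, -20, 0, 0]
    - [70, 0, -20, 0, 0]
    - [80, 0, -20, 0, 0]
    - [80, 0, -20, 0, 0]

```text
t: 45.9
eef_pos: [442.2, 43.5, 265.9]
tcp_rot: [3.141, -0.0, -3.128]
ft_force: [0.0, 0.2, -0.2]
opening: 0.006
grip_force: 0.0
```

```bash
python3 sh.py
python3 - <<'E'
from h import *;from cell import env
A=env.read_camera("scene")["frame"];B=env.read_camera("top")["frame"];o=pickle.load(open("cams.pkl","rb"))
m=(A[190:260,185:235].mean(2)<30).astype(np.uint8);k,l,st,ce=cv2.connectedComponentsWithStats(m);print("stick",[st[i].tolist() for i in range(1,k) if st[i,4]>15])
for n,I,J,r in(("dropper",A,o["scene"]["frame"],(222,255,262,275)),("timer",A,o["scene"]["frame"],(355,395,310,352)),("vial",A,o["scene"]["frame"],(305,342,422,445)),("timer top",B,o["top"]["frame"],(295,335,408,448))):
    a,b,c,d=r;print(n,"mean diff",np.abs(I[a:b,c:d].astype(int)-J[a:b,c:d]).mean().round(1))
E
```

```text
45.9 [442.2  43.5 265.9] [ 0.   0.2 -0.2]
290 241 264
296 242 270
302 246 275
306 249 278
stick [[18, 9, 8, 24, 126]]
dropper mean diff 4.9
timer mean diff 4.0
vial mean diff 3.8
timer top mean diff 9.9
```

Shutter down, stick standing, bystanders unmoved, gripper clear. I'm handing in.

```bash
python3 -c "
from cell import env
print(env.job_done())"
```

```text
the job is handed in; nothing more can be done
None
```

I handed in the job at about 46 s of the 70 s allowed: the tray was tapped home against the stop bar, the stick is back in its block, and the shutter is fully down. I got no verdict back, and the tray could not be seen behind the closed shutter at the end; the stop is judged from the push force rising to about 17 N and its edge staying put after the stick was withdrawn.

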